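Make up the mirror kit and the lens kit

TASK

Make up two kits from the stock on the table: the mirror kit in the blue tray gets the mirror mount in the black-lined pocket and the post holder in the bare pocket; the lens kit in the yellow tray gets the black lens tube in the black-lined pocket and the short steel post in the bare pocket. Set each part down upright, without dropping it, flat on the floor of its pocket and let go. Knock nothing over, and leave the blue-capped vial and the red battery where they stand.

Things in the scene. Friction and masses are not known exactly. Their poses are not given: they have to be found in the camera images.
- blue_tray: Blue two-pocket kit tray, fixed, within 9 deg of square. Outside 152 (x) x 78 (y) mm; walls and divider 4 mm thick, tops 10 mm above the table. Origin: centre of the underside, z up. The divider runs along y at x = 0; each pocket is 70 x 70 mm inside, centred at x = +37 or -37 mm. Pocket at +x: black rubber liner, floor 5 mm above the table. Pocket at -x: bare blue, floor 3 mm up.
- yellow_tray: Yellow two-pocket kit tray, fixed, within 9 deg of square. Outside 152 (x) x 78 (y) mm; walls and divider 4 mm thick, tops 10 mm above the table. Origin: centre of the underside, z up. The divider runs along y at x = 0; each pocket is 70 x 70 mm inside, centred at x = +37 or -37 mm. Pocket at -x: black rubber liner, floor 5 mm above the table. Pocket at +x: bare yellow, floor 3 mm up.
- mirror_mount: Black kinematic mirror mount standing on edge: two square plates 46 mm wide (x -23 to 23) and 46 mm high, at y = 0 to 6 and 10 to 16 mm; pale adjuster knobs (look only, no contact) stick out along y, 38 mm overall. 0.12 kg. Grasp across the 46 mm width (along its x) at y = +8 mm, about 35 mm up. Origin at the underside, z up.
- post_holder: Black post holder: base 50 (x -25 to 25) x 50 (y -23 to 27) x 10 mm, upright barrel 24 mm wide (x -12 to 12, y -10 to 14) up to 61 mm, pale thumb screw (17 mm diameter, 45 mm up) sticking out to y = -27 mm. About 0.16 kg. Grasp the barrel along its x at y = +2 mm, about 45 mm up. Origin on the underside below the barrel; z up.
- lens_tube: Black threaded lens tube standing on its end, a short open ring 30 mm in diameter and 30 mm high, 0.05 kg. Grasp it round the outside, about 25 mm up. Origin: centre of the underside; z up.
- short_post: Bright steel optical post standing on its end, 12.6 mm in diameter, 50 mm high with a small black set screw on top (53 mm in all), 0.07 kg. Grasp it about 32 mm up. Origin: centre of the underside; z up along its axis.
- blue_vial: Blue-capped sample vial standing upright, 15 mm in diameter, 48 mm high; not part of either kit, leave it. Origin: centre of the underside; z up.
- red_battery: Red and white round battery standing on end, 15 mm in diameter, 50 mm high; not part of either kit, leave it. Origin: centre of the underside; z up.

How it is judged (in metres and radians):
At the end, for the whole second after the job is handed in: Each of the four parts in its pocket: origin within 30 mm of the pocket centre along the tray's x and y, at most 4 mm above the floor, tilt under 0.08 rad, released, at rest (under 0.02 m/s). Vial and battery upright (0.1 rad), within 30 mm of their start (y of mirror_mount in the frame of blue_tray between -0.03 and 0.03 m and x of mirror_mount in the frame of blue_tray between 0.007 and 0.067 m and z of mirror_mount in the frame of blue_tray below 0.009 m and angle between each of mirror_mount, post_holder, lens_tube, short_post's own z axis and vertical below 0.08 rad and linear speed of each of mirror_mount, post_holder, lens_tube, short_post below 0.02 m/s and contact force between the fingers and mirror_mount below 0.01 N and y of post_holder in the frame of blue_tray between -0.03 and 0.03 m and x of post_holder in the frame of blue_tray between -0.067 and -0.007 m and z of post_holder in the frame of blue_tray below 0.007 m and contact force between the fingers and post_holder below 0.01 N and y of lens_tube in the frame of yellow_tray between -0.03 and 0.03 m and x of lens_tube in the frame of yellow_tray between -0.067 and -0.007 m and z of lens_tube in the frame of yellow_tray below 0.009 m and contact force between the fingers and lens_tube below 0.01 N and y of short_post in the frame of yellow_tray between -0.03 and 0.03 m and x of short_post in the frame of yellow_tray between 0.007 and 0.067 m and z of short_post in the frame of yellow_tray below 0.007 m and contact force between the fingers and short_post below 0.01 N and distance of each of blue_vial, red_battery from where it was at the start of the episode below 0.03 m and angle between each of blue_vial, red_battery's own z axis and vertical below 0.1 rad); the robot touches nothing.
It fails at once if one of the six stock things is knocked over (tilted more than about 35 degrees) (angle between any of mirror_mount, post_holder, lens_tube, short_post, blue_vial, red_battery's own z axis and vertical above 0.6 rad).
It fails at once if a kit part is dropped or flung instead of being set down (falls faster than 0.6 m/s, about 2 cm of free fall) ((contact force between the fingers and mirror_mount below 0.01 N and linear speed of mirror_mount above 0.6 m/s and height (world z) of mirror_mount below 0.06 m) or (contact force between the fingers and post_holder below 0.01 N and linear speed of post_holder above 0.6 m/s and height (world z) of post_holder below 0.06 m) or (contact force between the fingers and lens_tube below 0.01 N and linear speed of lens_tube above 0.6 m/s and height (world z) of lens_tube below 0.06 m) or (contact force between the fingers and short_post below 0.01 N and linear speed of short_post above 0.6 m/s and height (world z) of short_post below 0.06 m)).
It fails at once if the vial or the battery is displaced by more than 3 cm (distance of any of blue_vial, red_battery from where it was at the start of the episode above 0.03 m).
It also fails if it takes over 96 s, if anything falls off the work surface, if the arm or the gripper's body presses on something with over 40 N, if the wrist force passes 120 N, or if a joint passes its speed limit or range.

ROBOT

A 6-joint arm with a two-finger parallel gripper is mounted at the origin on a cart in front of the work surface, level with it; the furniture and walls round the work are solid. World frame = base frame: x ahead of the robot, y to its left, z up, the work surface at z = 0. Lengths are in m, angles in degrees, forces in N, time in s.
With the tool pointing down it reaches from about 0.35 to 0.85 m from the base axis. Payload 8.1 kg.
Tool frame: the origin (TCP) lies at the very end of the fingers, on their centre line; the grasp point (between the pads) lies 19 mm behind it (ctrl.tcp_to_grasp is the distance from the TCP to the grasp point, in m); z points along the fingers, y is the direction in which the jaws open and shut (so a half turn about z gives the same grasp; the last joint's range is limited). The gripper opens to 93 mm and grips with 3 to 60 N. Pads are 15 mm wide; open, the fingers measure 128 mm over their backs; the gripper's body (75 mm by 188 mm) begins 65 mm behind the grasp point.
Start: joints at [71.54, 7.471, 85.268, -0, 87.261, -4.893], TCP at [0.141, 0.583, 0.219] pointing down, gripper open.
Joint ranges: [-169.43, 169.43], [-51.17, 129.36], [1.28, 143.12], [-76.62, 256.62], [0, 156.53], [-152.29, 152.29]. Speed limits (degrees/s): [136.94, 136.94, 159.86, 180, 180, 180].

INTERFACE

Orientations are given as a 3x3 rotation matrix whose columns are the frame's x, y, z axes.
In Python, from bench import telemetry, cams, ctrl, models gives the robot as it stands. The module is installed in compiled form; this text tells all that it offers.
- The arm moves only by the shell command python3 -m creep 'ROWS' [OPENING] [FORCE]. ROWS is JSON, a list of rows, each a list of 2 entries, a list of its own where there are three numbers: the shift along the tool's x, y, z as a fraction of full scale, then the turn about the tool's z as a fraction of full scale. A call has 1 to 8 rows; each row is the pose to reach, as a shift and turn from the pose measured when the call began, along the tool's axes at that moment, turning the shorter way round; what a row does not reach only later rows make up. Full scale, the value 1, is 200 mm for a shift and 180 degrees for a turn. A row lasts 1/10 s, in which the tool goes at most 50 mm and 8.59 degrees, less where a joint would pass 70% of its speed; a pose out of reach is approached as far as the arm can. A call with a number of a shift or a turn outside -1 to 1 is refused whole. A call with a gripper value outside its range is refused whole. OPENING is the closure, from -1 (fully open) to 1 (shut), set as the call begins (- or left out, the last holds). The fingers move at their own pace and stop on an object; FORCE is the grip in N (left out, the last holds). Time passes only in rows, so rows that repeat a pose let the fingers close. It gives the time, the measured TCP pose, the force and the opening at its end, in the units of the state.
- telemetry.observe(): the state, without advancing time (a new reading comes with each control period).
- cams.camera(name): name is "scene" or "top" or "wrist"; returns a dict with "img" (480x640x3 uint8, blue, green, red), "fx", "fy", "cx", "cy" (pixels), "rvec" (rotation vector, rad) and "tvec" (3), from world to camera coordinates, as OpenCV has them. Camera axes: x right, y down, z forward; pixel columns grow to the right and rows downward; lengths in m; the calibration is good to about 2 mm. The wrist camera is an equidistant fisheye: a pixel r from the principal point sees the ray r / f radians off the axis. A picture is of the moment at which its call begins. There is no depth.
- ctrl.sign_off(): hands the job in, once; it reports no verdict.
Trained networks look in a picture, given as the dict that the camera call returned (one of the last four; its "shot" number tells which), for a name from the list of things; names that differ only in an ending like _2 or _b are one class to them, and where a whole thing is asked for, a point or a joint stands for the part that bears it (a point fixed in the world has none). Each returns a list of dicts, best first, with "conf" (0 to 1); they miss things now and then, are a little off and sometimes report something else, mostly with a low value. They report only what shows in the picture. A call takes as long as a camera call.
- models.spot_in(picture, name): "point" ([column, row] in pixels, amid what is visible of it).
The state is a dict: "time_s": time; "joint_positions": joint angles; "dq": joint speeds; "joint_efforts": joint torques, N m; "eef_pos": TCP position; "ee_rot": TCP orientation; "ft_force": force on the tool from outside, world axes, zero at the start; "torque": the same for the moment, N m; "finger_gap": finger opening in m.
Only numpy, scipy, OpenCV 4.12 (cv2) and the standard library are available. Lean on these libraries where they do the work, as an engineer would, in place of code of your own. Each camera call takes 0.05 s, during which the arm holds its last target.

## Working session

There is one attempt and no reset: what is moved stays moved. The work goes in short steps, Python scripts to look and compute and a shell command to move; the robot and the scene stay as the last step left them, time stands still between calls to the robot, and variables do not carry over. Pictures are saved under pics/ and viewed, and the job is handed in when it is done.

```bash
mkdir -p pics; cat > h.py <<'E'
import numpy as np, cv2
from bench import telemetry, cams, ctrl, models
def ray(c,p):
    R,_=cv2.Rodrigues(np.array(c["rvec"],float)); t=np.array(c["tvec"],float).ravel()
    return R,t
def px2w(c,p,z,fish=False):
    R,t=ray(c,p); x=(p[0]-c["cx"])/c["fx"]; y=(p[1]-c["cy"])/c["fy"]
    if fish:
        r=np.hypot(x,y); d=np.array([x/r*np.sin(r),y/r*np.sin(r),np.cos(r)]) if r>1e-9 else np.array([0,0,1.])
    else: d=np.array([x,y,1.])
    o=-R.T@t; d=R.T@d
    return o+d*(z-o[2])/d[2]
def w2px(c,w,fish=False):
    R,t=ray(c,None); q=R@np.array(w,float)+t
    if fish:
        rr=np.hypot(q[0],q[1]); th=np.arctan2(rr,q[2]); s=th/max(rr,1e-9); return np.array([c["cx"]+c["fx"]*q[0]*s,c["cy"]+c["fy"]*q[1]*s])
    return np.array([c["cx"]+c["fx"]*q[0]/q[2],c["cy"]+c["fy"]*q[1]/q[2]])
E
python3 - <<'E'
from h import *
s=telemetry.observe();print(s["time_s"],s["eef_pos"],np.round(s["ee_rot"],3),s["finger_gap"],ctrl.tcp_to_grasp)
for n in ["scene","top","wrist"]:
    c=cams.camera(n);cv2.imwrite(f"pics/{n}0.png",c["img"]);R,t=ray(c,0);print(n,c["fx"],c["cx"],c["cy"],"cam at",-R.T@t)
    for k in ["blue_tray","yellow_tray","mirror_mount","post_holder","lens_tube","short_post","blue_vial","red_battery"]:
        r=models.spot_in(c,k)
        print(k,[(np.round(a["point"],1).tolist(),round(a["conf"],2),np.round(px2w(c,a["point"],0.02,n=="wrist"),3).tolist()) for a in r[:2]])
E
```

```text
0.0 [0.140554   0.58269901 0.21757064] [[-0.972  0.235 -0.001]
 [ 0.235  0.972 -0.002]
 [ 0.    -0.002 -1.   ]] 0.09287492384907782 0.0188
scene 515.4853882071982 317.727170237797 238.89108884972126 cam at [ 0.21674547 -0.68823019  0.69214931]
blue_tray [([371.4, 331.2], 0.65, [0.463, -0.386, 0.02])]
yellow_tray []
mirror_mount [([277.4, 209.3], 0.71, [0.439, -0.1, 0.02])]
post_holder [([361.1, 267.7], 0.81, [0.508, -0.278, 0.02])]
lens_tube [([321.5, 284.6], 0.82, [0.435, -0.279, 0.02])]
short_post [([318.3, 194.7], 0.52, [0.521, -0.1, 0.02])]
blue_vial [([335.5, 229.8], 0.48, [0.509, -0.188, 0.02]), ([324.2, 285.1], 0.38, [0.439, -0.282, 0.02])]
red_battery [([298.7, 245.0], 0.54, [0.438, -0.19, 0.02])]
top 601.573602933614 320.9284685015192 237.7448503747057 cam at [ 0.2829686  -0.17775535  0.85826582]
blue_tray [([457.2, 234.8], 0.79, [0.466, -0.377, 0.02])]
yellow_tray [([192.0, 248.7], 0.96, [0.461, 0.002, 0.02])]
mirror_mount [([270.5, 261.1], 0.91, [0.439, -0.11, 0.02])]
post_holder [([382.1, 207.7], 0.77, [0.51, -0.272, 0.02])]
lens_tube [([381.3, 251.6], 0.61, [0.446, -0.267, 0.02])]
short_post [([266.9, 201.3], 0.41, [0.527, -0.106, 0.02])]
blue_vial [([325.5, 212.3], 0.57, [0.507, -0.19, 0.02])]
red_battery []
wrist 371.64829954431775 313.8660667321956 235.7615171091085 cam at [0.07102831 0.59985637 0.38406952]
blue_tray []
yellow_tray []
mirror_mount []
post_holder []
lens_tube []
short_post []
blue_vial []
red_battery []
```

```bash
python3 - <<'E'
import cv2
i=cv2.imread("pics/top0.png");cv2.imwrite("pics/top0c.png",cv2.resize(i[140:340,130:530],(800,400),interpolation=cv2.INTER_CUBIC))
E
```

```text
(no output)
```

View pics/top0.png

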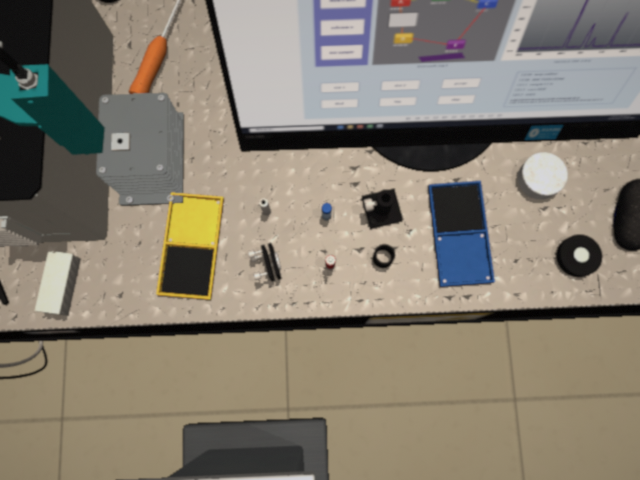

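View pics/scene0.png

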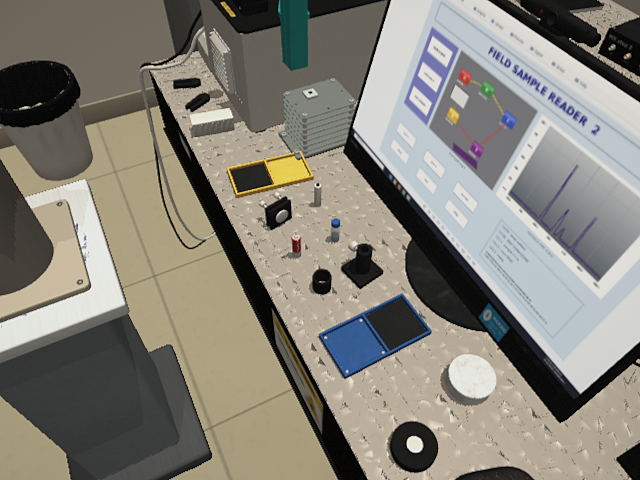

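```bash
ls pics
```

```text
scene0.png
top0.png
top0c.png
wrist0.png
```

View pics/top0c.png

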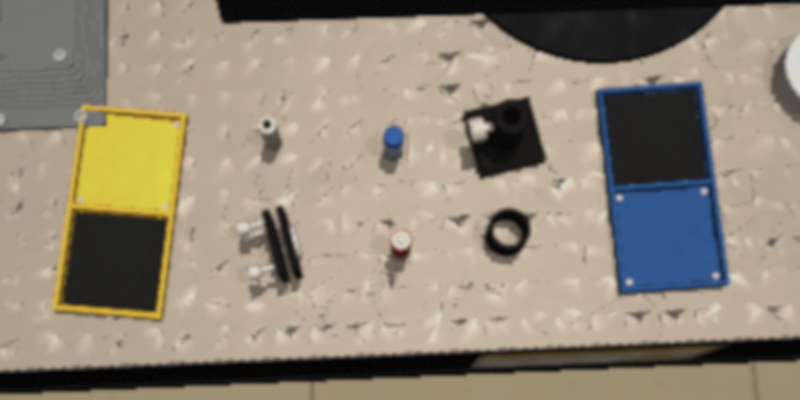

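Top view: yellow tray is on the left (centre ≈192,247, black pocket nearest the robot). Blue tray is on the right (≈461,233, black pocket farther away). Between them are the post (265,203), mount (270,262), vial (326,211), battery (330,262), holder (382,208) and tube (384,256). A monitor overhangs the far side and a grey stack stands by the yellow bare pocket, so I'll measure those as obstacles.

```bash
python3 - <<'E'
from h import *
T=cams.camera("top");S=cams.camera("scene")
def tri(a,b):
    P=[]
    for c,p in ((T,a),(S,b)):
        R,t=ray(c,0);o=-R.T@t;d=px2w(c,p,0)-o;P.append((o,d/np.linalg.norm(d)))
    A=np.array([P[0][1],-P[1][1]]).T;k=np.linalg.lstsq(A,P[1][0]-P[0][0],rcond=None)[0]
    x=P[0][0]+k[0]*P[0][1];y=P[1][0]+k[1]*P[1][1];return np.round((x+y)/2,3),np.round(np.linalg.norm(x-y),3)
print("mon corner",tri((240,150),(347,151)))
print("tray corner check",tri((160.,293.),(233,196)))
for nm,p in dict(stackNearR=(180,197),).items(): print(nm,px2w(T,p,0))
# trays
def fit(corners,name):
    W=np.array([px2w(T,(130+x/2,140+y/2),0.01) for x,y in corners]) # order: farL,farR,nearR,nearL
    c=W.mean(0); ux=(W[0]+W[1]-W[2]-W[3]);L=np.linalg.norm(ux)/2; w=np.linalg.norm(W[0]+W[3]-W[1]-W[2])/2
    yaw=np.arctan2(ux[1],ux[0]);uy=(W[0]+W[3]-W[1]-W[2]);yaw2=np.arctan2(-uy[0],uy[1])
    print(name,np.round(c,4),"L",L,"w",w,"yaw",np.degrees([yaw,yaw2]))
fit([(80,105),(187,115),(160,318),(54,308)],"yellow")
fit([(598,90),(703,84),(727,285),(620,292)],"blue")
# crops
for n,c,b in (("top",T,(190,330,180,320)),("top",T,(330,530,170,300))):pass
i=S["img"][140:340,200:440];cv2.imwrite("pics/s1.png",cv2.resize(i,(720,600),interpolation=cv2.INTER_CUBIC))
i=T["img"][80:230,90:290];cv2.imwrite("pics/t1.png",cv2.resize(i,(800,600),interpolation=cv2.INTER_CUBIC))
E
```

```text
mon corner (array([ 0.587, -0.077,  0.079]), np.float64(0.005))
tray corner check (array([ 0.412,  0.077, -0.094]), np.float64(0.008))
stackNearR [0.54475308 0.02419263 0.        ]
yellow [0.4693 0.0064 0.01  ] L 0.1499844445132585 w 0.07756449035790584 yaw [-6.96177381 -7.85186541]
blue [ 0.4704 -0.3849  0.01  ] L 0.1497379145760008 w 0.0769420007062623 yaw [1.11459033 1.18107823]
```

View pics/s1.png

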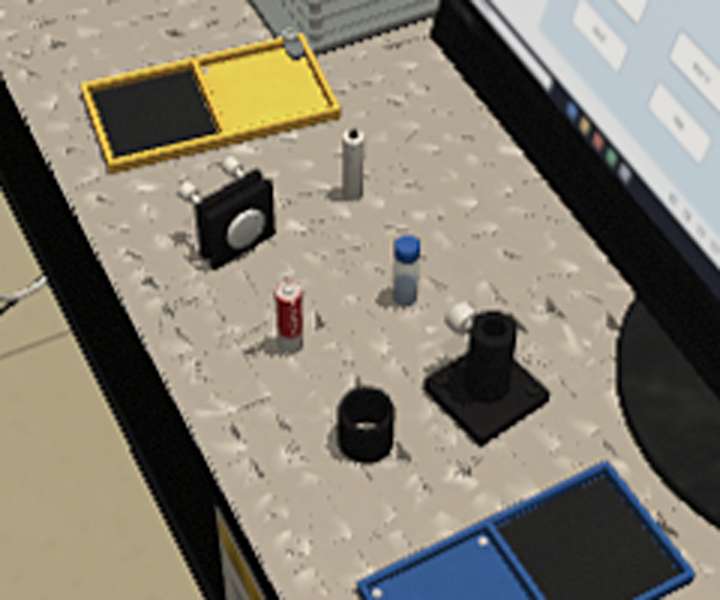

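View pics/t1.png

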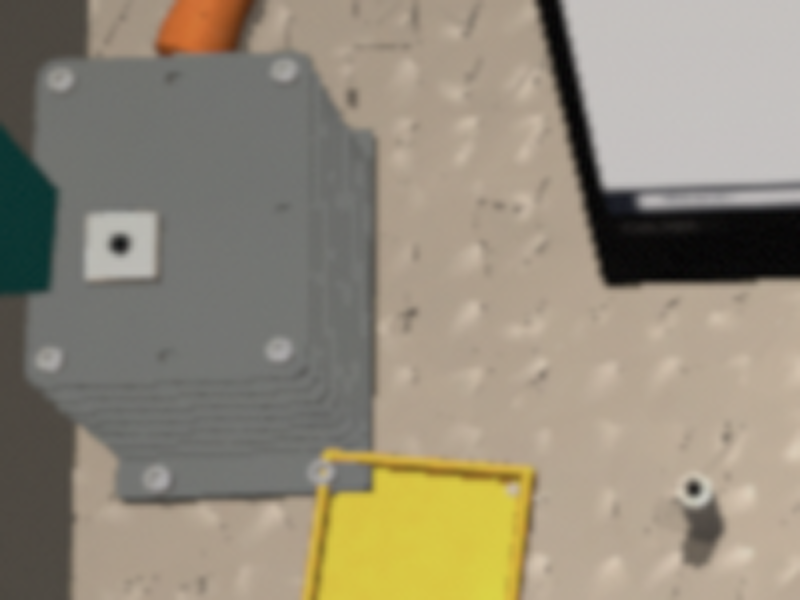

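```bash
python3 - <<'E'
from h import *
T=cams.camera("top");S=cams.camera("scene")
def tri(a,b):
    P=[]
    for c,p in ((T,a),(S,b)):
        R,t=ray(c,0);o=-R.T@t;d=px2w(c,p,0)-o;P.append((o,d/np.linalg.norm(d)))
    A=np.array([P[0][1],-P[1][1]]).T;k=np.linalg.lstsq(A,P[1][0]-P[0][0],rcond=None)[0]
    x=P[0][0]+k[0]*P[0][1];y=P[1][0]+k[1]*P[1][1];return np.round((x+y)/2,3),np.round(np.linalg.norm(x-y),3)
for a,b in [((240,150),(347,151)),((400,3),(467,72)),((403,38),(455,118)),((456,44),(476,156)),((487,3),(509,121))]: print(tri(a,b))
print("stack corner",tri((162.5,174),(294,130)))
cv2.imwrite("pics/s2.png",cv2.resize(S["img"][60:220,220:420],(800,640))[:600])
cv2.imwrite("pics/s3.png",cv2.resize(S["img"][200:350,300:500],(800,600)))
E
```

```text
(array([ 0.587, -0.077,  0.079]), np.float64(0.005))
(array([ 0.635, -0.269,  0.334]), np.float64(0.006))
(array([ 0.629, -0.278,  0.275]), np.float64(0.0))
(array([ 0.625, -0.337,  0.259]), np.float64(0.005))
(array([ 0.635, -0.356,  0.322]), np.float64(0.0))
stack corner (array([0.547, 0.034, 0.069]), np.float64(0.021))
```

View pics/s2.png

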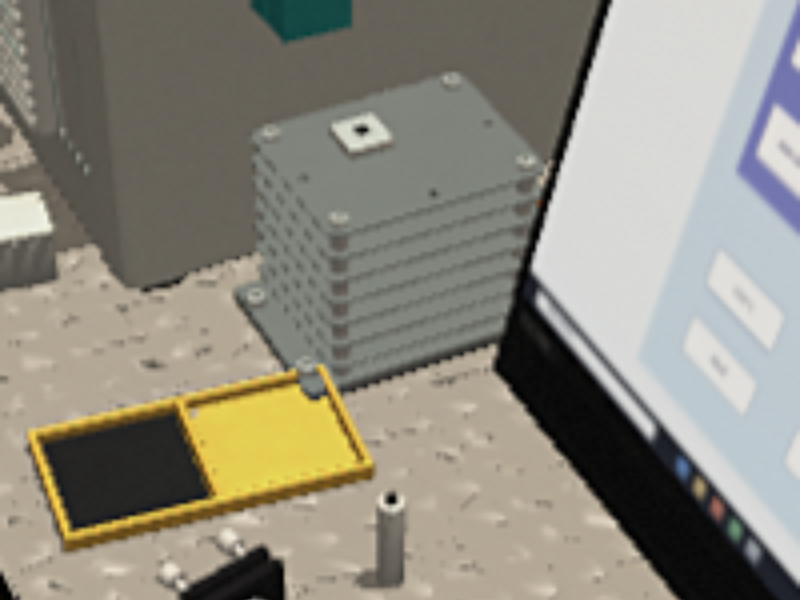

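View pics/s3.png

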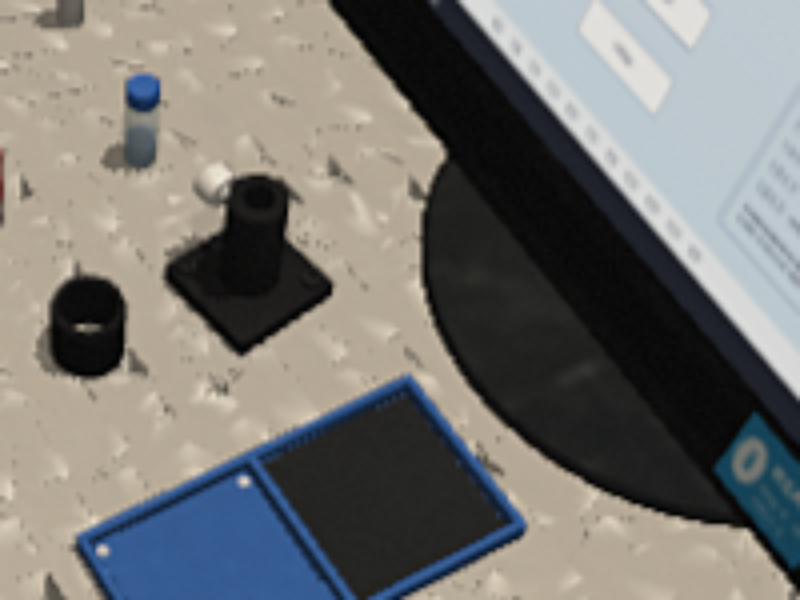

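```bash
python3 - <<'E'
import cv2
i=cv2.imread("pics/top0.png")
a=cv2.resize(i[230:290,240:300],(600,600),interpolation=cv2.INTER_CUBIC)
b=cv2.resize(i[185:275,350:410],(400,600),interpolation=cv2.INTER_CUBIC)
import numpy as np
cv2.imwrite("pics/a.png",a);cv2.imwrite("pics/b.png",b)
E
```

```text
(no output)
```

View pics/a.png

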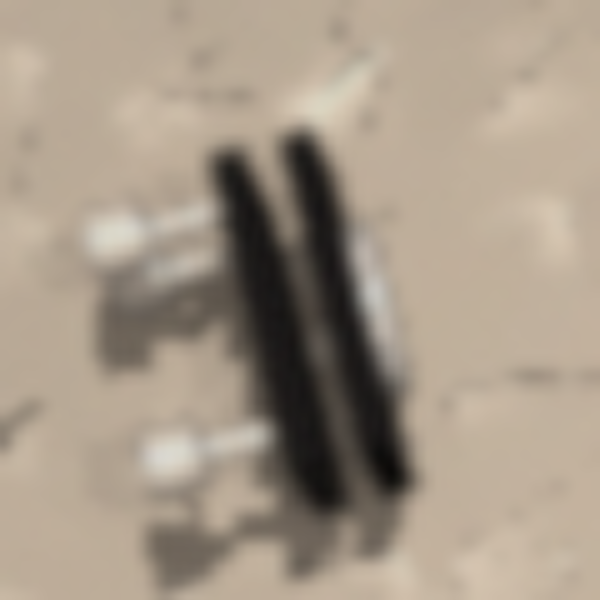

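View pics/b.png

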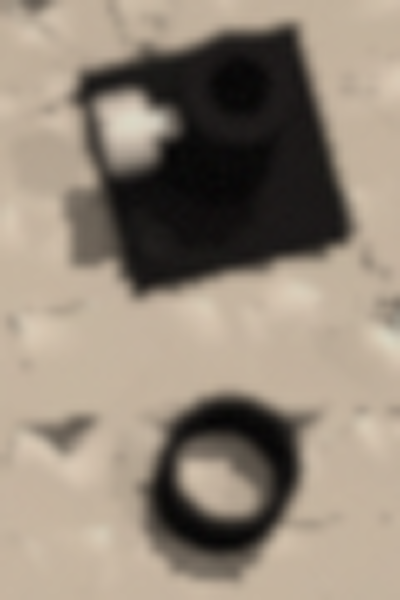

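```bash
python3 - <<'E'
from h import *
T=cams.camera("top");S=cams.camera("scene")
f=lambda x,y,z:px2w(T,(x,y),z)
m=[f(240+x/10,230+y/10,.046) for x,y in((230,158),(300,140),(322,495),(393,480))]
print("mount",np.mean(m,0)); d=m[0]+m[1]-m[2]-m[3];print(" len",np.linalg.norm(d)/2,"heading",np.degrees(np.arctan2(d[1],d[0])))
h=[f(350+x/6.667,185+y/6.667,.01) for x,y in((80,75),(295,25),(350,240),(135,290))]
print("holder base",np.mean(h,0));d=h[0]+h[1]-h[2]-h[3];print(" len",np.linalg.norm(d)/2,np.degrees(np.arctan2(d[1],d[0])))
print("barrel",f(350+240/6.667,185+85/6.667,.061))
tube=f(350+225/6.667,185+468/6.667,.03);print("tube",tube)
post=f(263.75,202.25,.052);print("post",post)
print("vial",f(326.5,207,.048),"batt",f(330.5,258,.05))
for n,w in(("mount",np.mean(m,0)),("tube",tube),("post",post)):print(n,"in scene",w2px(S,w))
E
```

```text
mount [ 0.43299494 -0.11248879  0.046     ]
 len 0.0490588747507368 heading 13.666377166835545
holder base [ 0.51172266 -0.27358384  0.01      ]
 len 0.04998295809119618 10.310013212781241
barrel [ 0.51309327 -0.27395833  0.061     ]
tube [ 0.43863767 -0.26914877  0.03      ]
post [ 0.51636089 -0.10469045  0.052     ]
vial [ 0.50694424 -0.19172467  0.048     ] batt [ 0.43402605 -0.19403896  0.05      ]
mount in scene [276.3405363  205.00494759]
tube in scene [320.59627209 275.54995431]
post in scene [317.51938602 184.45705012]
```

```bash
cat >> h.py <<'E'
def go(x,y,z,h):
    s=telemetry.observe();p=np.array(s["eef_pos"]);R=np.array(s["ee_rot"])
    d=R.T@(np.array([x,y,z])-p)/0.2
    h0=np.degrees(np.arctan2(R[1,1],R[0,1])); t=-((h-h0+180)%360-180)/180
    print("t",round(s["time_s"],2),"at",np.round(p,4),"h",round(h0,1),"gap",round(s["finger_gap"],4),"F",np.round(s["ft_force"],1),"q",np.round(s["joint_positions"],0))
    print("row",np.round(d,3),round(t,4), "norm mm",np.linalg.norm(d)*200)
def look(n,name):
    c=cams.camera(n);cv2.imwrite(f"pics/{name}.png",c["img"]);return c
E
python3 -c "
from h import *
go(.433,-.1125,.14,13.7)"
```

```text
t 1.65 at [0.1407 0.5833 0.2186] h 76.4 gap 0.0932 F [-0.4  0.4 -0.8] q [72.  7. 85.  0. 87. -5.]
row [-2.237 -3.039  0.393] 0.3485 norm mm 758.7666604266029
```

```bash
P='[[[-0.74,-1,0],0.15],[[-0.74,-1,0],0.15],[[-0.74,-1,0],0.15],[[-0.74,-1,0],0.15],[[-0.74,-1,0],0.15],[[-0.74,-1,0],0.15]]'; true
python3 -m creep '[[[-0.74,-1,0],0.15],[[-0.74,-1,0],0.15],[[-0.74,-1,0],0.15],[[-0.74,-1,0],0.15],[[-0.74,-1,0],0.15],[[-0.74,-1,0],0.15]]' -1 20
python3 -c "
from h import *
go(.433,-.1125,.14,13.7)"
```

```text
time_s: 2.25
eef_pos: [0.2396, 0.3502, 0.2187]
ee_rot: [[-0.757, 0.654, 0.001], [0.654, 0.757, -0.001], [-0.002, 0.0, -1.0]]
ft_force: [-0.6, 1.2, 0.2]
finger_gap: 0.0928
t 2.25 at [0.2396 0.3502 0.2187] h 49.2 gap 0.0928 F [-0.6  1.2  0.2] q [ 49. -21. 111.  -0.  89.  -0.]
row [-2.244 -1.118  0.397] 0.197 norm mm 507.6064780170994
```

```bash

python3 -m creep '[[[-1,-0.5,0],0.09],[[-1,-0.5,0],0.09],[[-1,-0.5,0],0.09],[[-1,-0.5,0],0.09],[[-1,-0.5,0],0.09],[[-1,-0.5,0],0.09]]'
python3 -c "
from h import *
go(.433,-.1125,.14,13.7)"
```

```text
time_s: 2.85
eef_pos: [0.3268, 0.1414, 0.2194]
ee_rot: [[-0.54, 0.842, 0.003], [0.842, 0.54, -0.001], [-0.003, 0.001, -1.0]]
ft_force: [0.0, 0.2, 0.8]
finger_gap: 0.0931
t 2.85 at [0.3268 0.1414 0.2194] h 32.7 gap 0.0931 F [0.  0.2 0.8] q [ 15. -34. 120.  -0.  93. -17.]
row [-1.354 -0.24   0.4  ] 0.1055 norm mm 286.4791544591101
```

```bash

python3 -m creep '[[[-1,-0.18,0.15],0.08],[[-1,-0.18,0.15],0.08],[[-1,-0.18,0.15],0.08],[[-1,-0.18,0.15],0.08],[[-1,-0.18,0.15],0.08],[[-1,-0.18,0.15],0.08]]'
python3 -c "
from h import *
go(.433,-.1125,.14,13.7)"
```

```text
time_s: 3.45
eef_pos: [0.4048, -0.0464, 0.1894]
ee_rot: [[-0.312, 0.95, 0.001], [0.95, 0.312, -0.001], [-0.001, 0.001, -1.0]]
ft_force: [0.4, 0.9, -0.3]
finger_gap: 0.0928
t 3.45 at [ 0.4048 -0.0464  0.1894] h 18.2 gap 0.0928 F [ 0.4  0.9 -0.3] q [-14. -23. 116.  -0.  87. -32.]
row [-0.358  0.031  0.247] 0.0248 norm mm 87.19653947189909
```

```bash

python3 -m creep '[[[-0.358,0.031,0.247],0.0248],[[-0.358,0.031,0.247],0.0248],[[-0.358,0.031,0.247],0.0248],[[-0.358,0.031,0.247],0.0248]]'
python3 -c "
from h import *
go(.433,-.1125,.016,13.7)
c=look('wrist','w1');d=look('top','t2')
for w in [(.433,-.1125,.046)]:print(w2px(c,w,True))
R,t=ray(c,0);print(-R.T@t,R[2])
"
```

```text
time_s: 3.85
eef_pos: [0.4329, -0.1106, 0.1399]
ee_rot: [[-0.238, 0.971, -0.0], [0.971, 0.238, 0.001], [0.001, 0.0, -1.0]]
ft_force: [-0.1, -0.0, 0.9]
finger_gap: 0.0931
t 3.85 at [ 0.4329 -0.1106  0.1399] h 13.8 gap 0.0931 F [-0.1 -0.   0.9] q [-21. -14. 114.   0.  80. -35.]
row [-0.01  -0.002  0.619] 0.0003 norm mm 123.86925952583496
[313.62236128 241.20433262]
[ 0.41576118 -0.04137302  0.30533424] [ 0.06127745 -0.25007919 -0.96628437]
```

View pics/w1.png

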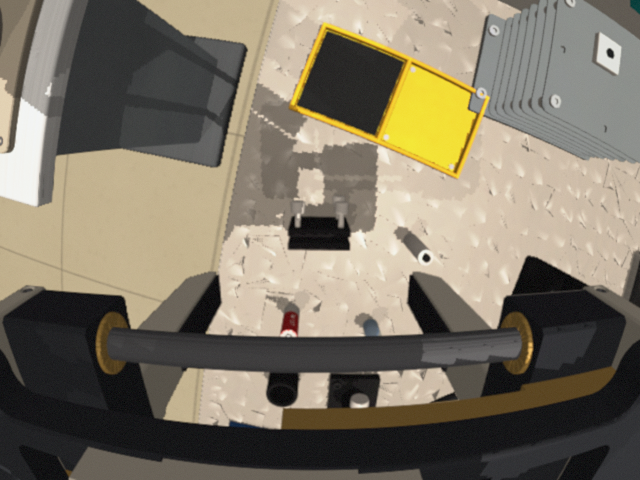

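```bash

python3 -m creep '[[[-0.01,0.005,0.2],0],[[-0.01,0.005,0.4],0],[[-0.01,0.005,0.54],0],[[-0.01,0.005,0.6],0],[[-0.01,0.005,0.617],0],[[-0.01,0.005,0.617],0]]'
python3 -m creep '[[[0,0,0],0],[[0,0,0],0],[[0,0,0],0],[[0,0,0],0],[[0,0,0],0],[[0,0,0],0],[[0,0,0],0],[[0,0,0],0]]' 1 20
python3 -c "
from h import *
go(.433,-.1125,.1,13.7)
c=look('wrist','w2')
"
```

```text
time_s: 4.55
eef_pos: [0.4363, -0.1123, 0.019]
ee_rot: [[-0.24, 0.971, 0.004], [0.971, 0.24, -0.001], [-0.002, 0.004, -1.0]]
ft_force: [-0.2, 0.5, 0.6]
finger_gap: 0.0931
time_s: 5.35
eef_pos: [0.4363, -0.1123, 0.019]
ee_rot: [[-0.239, 0.971, 0.004], [0.971, 0.239, -0.001], [-0.002, 0.004, -1.0]]
ft_force: [0.0, 0.7, 0.5]
finger_gap: 0.0459
t 5.35 at [ 0.4363 -0.1123  0.019 ] h 13.9 gap 0.0459 F [0.  0.7 0.5] q [-21.  -5. 120.   0.  65. -35.]
row [ 0.002 -0.015 -0.405] 0.0009 norm mm 81.05760493740928
```

View pics/w2.png

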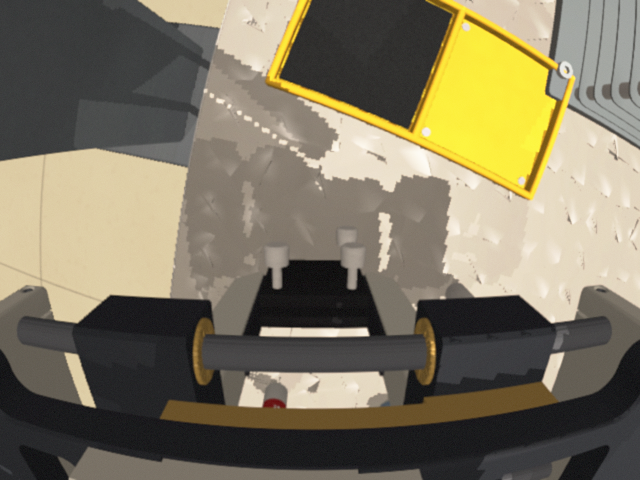

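```bash

python3 -m creep '[[[0,0,-0.1],0],[[0,0,-0.25],0],[[0,0,-0.45],0],[[0,0,-0.55],0],[[0,0,-0.55],0]]'
python3 -c "
from h import *
go(.46,-.384,.125,-89)
c=look('wrist','w3')
"
```

```text
time_s: 5.9
eef_pos: [0.4381, -0.1131, 0.1325]
ee_rot: [[-0.239, 0.971, 0.01], [0.971, 0.24, -0.003], [-0.005, 0.009, -1.0]]
ft_force: [0.2, 0.5, -1.7]
finger_gap: 0.0458
t 5.9 at [ 0.4381 -0.1131  0.1325] h 13.9 gap 0.0458 F [ 0.2  0.5 -1.7] q [-21. -13. 115.   0.  78. -35.]
row [-1.341 -0.218  0.043] 0.5714 norm mm 271.9121657017551
```

View pics/w3.png

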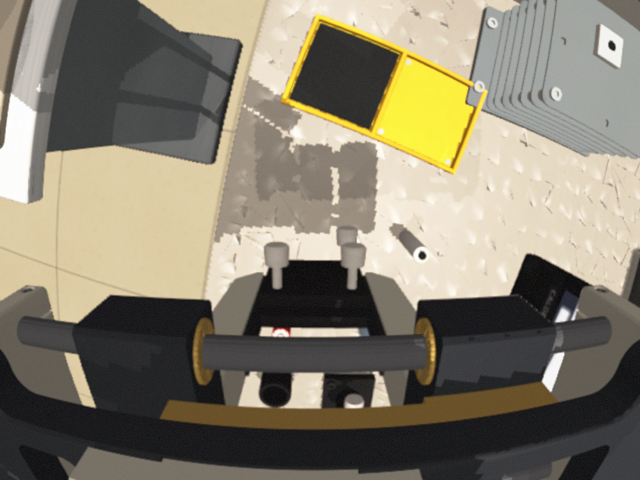

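```bash

python3 -m creep '[[[-0.2,-0.04,0],0.05],[[-0.4,-0.08,0],0.1],[[-0.6,-0.12,0],0.15],[[-0.75,-0.15,0],0.2],[[-0.9,-0.18,0],0.25],[[-1,-0.2,0],0.29],[[-1,-0.2,0],0.33],[[-1,-0.2,0],0.36]]'
python3 -c "
from h import *
go(.47,-.384,.125,-89)
"
```

```text
time_s: 6.75
eef_pos: [0.4443, -0.3161, 0.1273]
ee_rot: [[0.781, 0.625, 0.003], [0.625, -0.781, 0.001], [0.003, 0.001, -1.0]]
ft_force: [-1.3, 0.4, -1.6]
finger_gap: 0.0458
t 6.75 at [ 0.4443 -0.3161  0.1273] h -51.3 gap 0.0458 F [-1.3  0.4 -1.6] q [-41.   2. 100.   0.  77.  10.]
row [-0.112  0.345  0.012] 0.2092 norm mm 72.59600221142641
```

```bash

python3 -m creep '[[[-0.05,0.15,0],0.047],[[-0.1,0.3,0],0.094],[[-0.11,0.345,0],0.14],[[-0.11,0.345,0],0.18],[[-0.11,0.345,0],0.209],[[-0.11,0.345,0],0.209]]'
python3 -c "
from h import *
go(.505,-.384,.05,-89)
c=look('top','t3')
print(w2px(c,(.505,-.384,.005)))
"
```

```text
time_s: 7.35
eef_pos: [0.4691, -0.3828, 0.1242]
ee_rot: [[1.0, 0.017, 0.0], [0.017, -1.0, 0.004], [0.0, -0.004, -1.0]]
ft_force: [0.6, 0.3, -2.1]
finger_gap: 0.0458
t 7.35 at [ 0.4691 -0.3828  0.1242] h -89.0 gap 0.0458 F [ 0.6  0.3 -2.1] q [-44.  12.  90.   0.  78.  45.]
row [0.179 0.011 0.371] -0.0003 norm mm 82.47365904112075
[457.39563666 210.78592354]
```

View pics/t3.png

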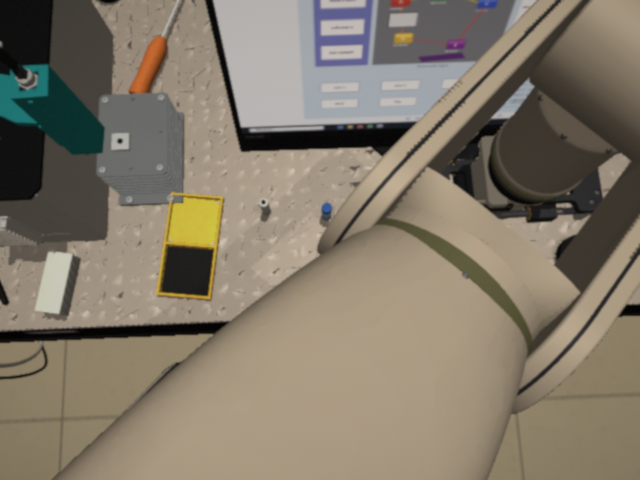

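Top view: the hand is over the blue tray and the standing parts are undisturbed. In this heading the wrist camera side would face the monitor, so I'll turn the tool half round first.

```bash

python3 -m creep '[[[0,0,0],-0.047],[[0,0,0],-0.094],[[0,0,0],-0.141],[[0,0,0],-0.188],[[0,0,0],-0.235],[[0,0,0],-0.282],[[0,0,0],-0.329],[[0,0,0],-0.376]]'
python3 -m creep '[[[0,0,0],-0.047],[[0,0,0],-0.094],[[0,0,0],-0.141],[[0,0,0],-0.188],[[0,0,0],-0.235],[[0,0,0],-0.282],[[0,0,0],-0.329],[[0,0,0],-0.376]]'
python3 -c "
from h import *
go(.507,-.384,.06,75)
"
```

```text
time_s: 8.2
eef_pos: [0.4687, -0.3822, 0.1234]
ee_rot: [[0.352, 0.936, -0.001], [0.936, -0.352, 0.005], [0.004, -0.002, -1.0]]
ft_force: [-0.7, 0.8, -1.3]
finger_gap: 0.0455
time_s: 9.0
eef_pos: [0.4682, -0.3816, 0.122]
ee_rot: [[-0.738, 0.674, -0.002], [0.674, 0.738, 0.006], [0.005, 0.003, -1.0]]
ft_force: [-0.2, 0.2, -1.7]
finger_gap: 0.0459
t 9.0 at [ 0.4682 -0.3816  0.122 ] h 47.6 gap 0.0459 F [-0.2  0.2 -1.7] q [-44.  12.  90.   0.  78. -92.]
row [-0.153  0.121  0.31 ] -0.1522 norm mm 73.19461596602619
```

```bash

python3 -m creep '[[[-0.04,0.03,0],-0.04],[[-0.08,0.06,0.02],-0.08],[[-0.12,0.09,0.1],-0.12],[[-0.153,0.121,0.2],-0.15],[[-0.153,0.121,0.3],-0.152],[[-0.153,0.121,0.31],-0.152]]'
python3 -c "
from h import *
go(.507,-.384,.026,75)
c=look('wrist','w4')
"
```

```text
time_s: 9.6
eef_pos: [0.5048, -0.3816, 0.0552]
ee_rot: [[-0.967, 0.257, -0.007], [0.256, 0.966, 0.011], [0.01, 0.009, -1.0]]
ft_force: [-1.0, 0.6, -2.5]
finger_gap: 0.0453
t 9.6 at [ 0.5048 -0.3816  0.0552] h 75.1 gap 0.0453 F [-1.   0.6 -2.5] q [ -42.   20.   88.    0.   73. -117.]
row [-0.015 -0.01   0.146] 0.0007 norm mm 29.402744751880267
```

View pics/w4.png

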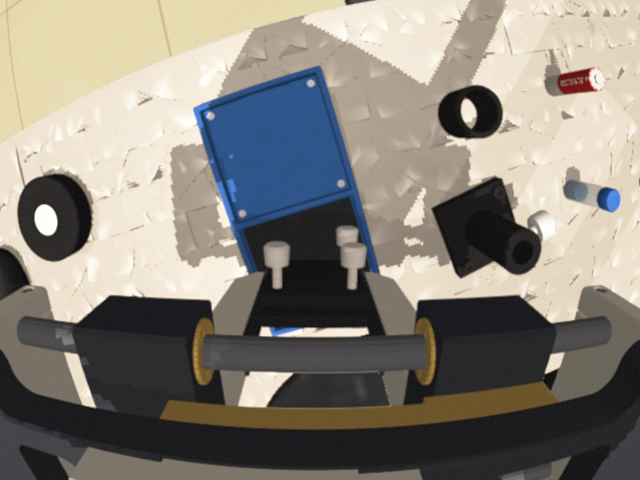

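Wrist view: the mount is held over the black pocket (≈310,290), with the divider at row ~215 and the side walls at columns 240 and 370. Lowering slowly.

```bash

python3 -m creep '[[[-0.01,-0.01,0.05],0],[[-0.015,-0.01,0.1],0],[[-0.015,-0.01,0.125],0],[[-0.015,-0.01,0.14],0],[[-0.015,-0.01,0.15],0],[[-0.015,-0.01,0.155],0],[[-0.015,-0.01,0.155],0]]'

```

```text
time_s: 10.35
eef_pos: [0.5076, -0.3847, 0.0259]
ee_rot: [[-0.966, 0.258, -0.006], [0.258, 0.966, 0.01], [0.008, 0.008, -1.0]]
ft_force: [-0.1, -0.7, -1.8]
finger_gap: 0.046
```

```bash

python3 -m creep '[[[0,0,0.008],0],[[0,0,0.012],0],[[0,0,0.016],0],[[0,0,0.016],0]]'

```

```text
time_s: 10.75
eef_pos: [0.508, -0.385, 0.0241]
ee_rot: [[-0.966, 0.258, -0.005], [0.258, 0.966, 0.009], [0.007, 0.007, -1.0]]
ft_force: [-1.6, 2.6, 7.2]
finger_gap: 0.0459
```

Contact (7 N). Release.

```bash

python3 -m creep '[[[0,0,0],0],[[0,0,0],0],[[0,0,0],0],[[0,0,0],0],[[0,0,0],0]]' -0.55
python3 -m creep '[[[0,0,-0.1],0],[[0,0,-0.25],0],[[0,0,-0.45],0],[[0,0,-0.5],0]]'
python3 -c "
from h import *
go(.45,-.33,.13,60)
c=look('wrist','w5')
"
```

```text
time_s: 11.25
eef_pos: [0.5079, -0.3849, 0.0239]
ee_rot: [[-0.966, 0.258, -0.005], [0.258, 0.966, 0.009], [0.007, 0.007, -1.0]]
ft_force: [-0.7, 0.5, 0.5]
finger_gap: 0.0715
time_s: 11.65
eef_pos: [0.5106, -0.3878, 0.1295]
ee_rot: [[-0.966, 0.258, 0.0], [0.258, 0.966, 0.004], [0.001, 0.004, -1.0]]
ft_force: [0.4, -0.9, 1.4]
finger_gap: 0.0722
t 11.65 at [ 0.5106 -0.3878  0.1295] h 75.1 gap 0.0722 F [ 0.4 -0.9  1.4] q [ -42.   17.   84.    0.   79. -117.]
row [ 0.367  0.201 -0.002] 0.0837 norm mm 83.74475178355519
```

View pics/w5.png

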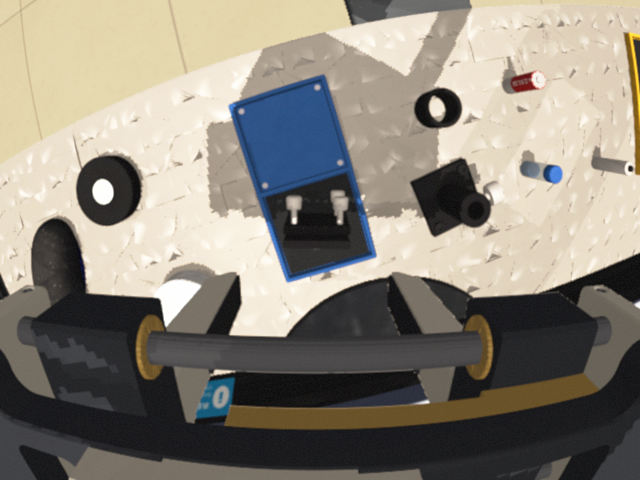

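```bash

python3 -c "
from h import *
c=cams.camera('wrist')
print(w2px(c,(.4386,-.2691,.03),True),w2px(c,(.5122,-.2737,.061),True),w2px(c,(.508,-.385,.05),True))
r=models.spot_in(c,'lens_tube');print(r[:1],px2w(c,r[0]['point'],.015,True))
go(.4386,-.2691,.12,80)
"
```

```text
[444.83932354 103.94028438] [475.44149609 208.55553161] [316.7148709  239.55896421]
[{'point': [441.8, 105.6], 'conf': 0.62}] [ 0.43925962 -0.26621397  0.015     ]
t 11.8 at [ 0.5088 -0.3862  0.1244] h 75.1 gap 0.0721 F [ 0.3 -0.1 -0.3] q [ -42.   17.   84.    0.   79. -117.]
row [0.49  0.475 0.028] -0.0274 norm mm 136.60258614942018
```

```bash

python3 -m creep '[[[0.2,0.2,0],-0.027],[[0.4,0.39,0],-0.027],[[0.49,0.478,0],-0.027],[[0.49,0.478,0],-0.027],[[0.49,0.478,0.02],-0.027]]' -0.08
python3 -c "
from h import *
go(.439,-.268,.008,80)
c=look('wrist','w6')
print(w2px(c,(.4386,-.268,.03),True))
"
```

```text
time_s: 12.3
eef_pos: [0.4381, -0.2678, 0.1202]
ee_rot: [[-0.985, 0.174, -0.005], [0.174, 0.985, 0.009], [0.006, 0.008, -1.0]]
ft_force: [0.5, -0.2, -0.0]
finger_gap: 0.0505
t 12.3 at [ 0.4381 -0.2678  0.1202] h 80.0 gap 0.0505 F [ 0.5 -0.2 -0. ] q [ -37.   -1.  105.    0.   77. -117.]
row [-0.008 -0.005  0.561] -0.0001 norm mm 112.25291298051619
[312.94175089 241.46798364]
```

View pics/w6.png

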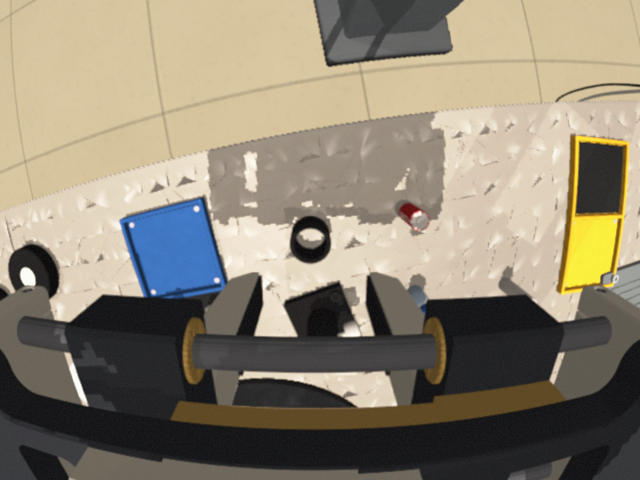

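```bash

python3 -m creep '[[[0.003,-0.007,0.2],0],[[0.003,-0.007,0.4],0],[[0.003,-0.007,0.52],0],[[0.003,-0.007,0.56],0],[[0.003,-0.007,0.565],0],[[0.003,-0.007,0.567],0]]'
python3 -m creep '[[[0,0,0],0],[[0,0,0],0],[[0,0,0],0],[[0,0,0],0],[[0,0,0],0]]' 1 15
python3 -c "
from h import *
go(.4326,.011,.13,80)
c=look('wrist','w7')
"
```

```text
time_s: 12.95
eef_pos: [0.4379, -0.2697, 0.0074]
ee_rot: [[-0.985, 0.175, -0.004], [0.175, 0.985, 0.008], [0.005, 0.007, -1.0]]
ft_force: [0.3, -0.6, 0.1]
finger_gap: 0.0505
time_s: 13.45
eef_pos: [0.4387, -0.2703, 0.0085]
ee_rot: [[-0.985, 0.175, -0.002], [0.175, 0.985, 0.006], [0.004, 0.006, -1.0]]
ft_force: [0.4, 0.5, 6.3]
finger_gap: 0.0299
t 13.45 at [ 0.4387 -0.2703  0.0085] h 79.9 gap 0.0299 F [0.4 0.5 6.3] q [ -37.    7.  109.    0.   64. -118.]
row [ 0.278  1.383 -0.598] -0.0004 norm mm 306.44629957974706
```

View pics/w7.png

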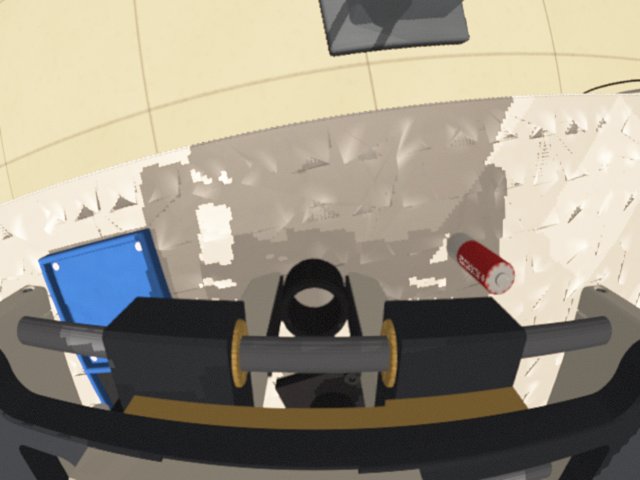

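```bash

python3 -m creep '[[[0,0,-0.1],0],[[0,0,-0.25],0],[[0,0,-0.45],0],[[0,0.1,-0.6],0],[[0,0.3,-0.6],0],[[0,0.5,-0.6],0],[[0,0.7,-0.6],0],[[0,0.9,-0.6],0]]'
python3 -c "
from h import *
go(.4326,.011,.1,85)
"
```

```text
time_s: 14.3
eef_pos: [0.4703, -0.0923, 0.1296]
ee_rot: [[-0.985, 0.175, -0.002], [0.175, 0.985, 0.006], [0.003, 0.006, -1.0]]
ft_force: [0.2, 1.2, -0.4]
finger_gap: 0.0297
t 14.3 at [ 0.4703 -0.0923  0.1296] h 79.9 gap 0.0297 F [ 0.2  1.2 -0.4] q [-17.  -8. 110.   0.  78. -97.]
row [0.275 0.475 0.152] -0.0283 norm mm 113.84811315785959
```

```bash

python3 -m creep '[[[0.1,0.17,0],-0.015],[[0.2,0.34,0],-0.015],[[0.275,0.475,0],-0.015],[[0.275,0.475,0.1],-0.015],[[0.275,0.475,0.2],-0.015],[[0.275,0.475,0.3],-0.015],[[0.275,0.475,0.35],-0.015],[[0.275,0.475,0.35],-0.015]]'
python3 -c "
from h import *
go(.4326,.011,.0135,82.6)
c=look('wrist','w8')
"
```

```text
time_s: 15.1
eef_pos: [0.4311, 0.0115, 0.0588]
ee_rot: [[-0.992, 0.129, -0.006], [0.129, 0.992, 0.007], [0.006, 0.006, -1.0]]
ft_force: [-0.1, -0.4, -0.2]
finger_gap: 0.0295
t 15.1 at [0.4311 0.0115 0.0588] h 82.6 gap 0.0295 F [-0.1 -0.4 -0.2] q [ -6. -11. 121.   0.  71. -88.]
row [-0.009 -0.003  0.226] 0.0 norm mm 45.32971217372726
```

View pics/w8.png

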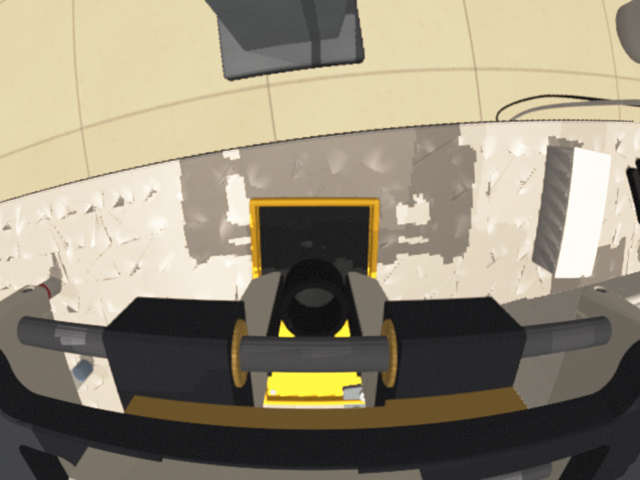

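Wrist view: the tube (315,290) is centred across the black pocket, whose walls are at columns 252 and 376. Lowering.

```bash

python3 -m creep '[[[-0.009,-0.003,0.08],0],[[-0.009,-0.003,0.15],0],[[-0.009,-0.003,0.19],0],[[-0.009,-0.003,0.21],0],[[-0.009,-0.003,0.22],0],[[-0.009,-0.003,0.226],0],[[-0.009,-0.003,0.23],0],[[-0.009,-0.003,0.23],0]]'
```

```text
time_s: 15.95
eef_pos: [0.4338, 0.0108, 0.0143]
ee_rot: [[-0.992, 0.129, -0.003], [0.129, 0.992, 0.007], [0.004, 0.006, -1.0]]
ft_force: [-0.5, -1.7, -0.9]
finger_gap: 0.0298
```

```bash

python3 -m creep '[[[0,0,0.005],0],[[0,0,0.009],0],[[0,0,0.012],0],[[0,0,0.012],0]]'
```

```text
time_s: 16.35
eef_pos: [0.4343, 0.0108, 0.0134]
ee_rot: [[-0.992, 0.129, -0.003], [0.129, 0.992, 0.006], [0.004, 0.006, -1.0]]
ft_force: [-7.5, 0.8, 15.0]
finger_gap: 0.0296
```

```bash

python3 -m creep '[[[0,0,0],0],[[0,0,0],0],[[0,0,0],0],[[0,0,0],0]]' 0.05
python3 -m creep '[[[0,0,-0.1],0],[[0,0,-0.25],0],[[0,0,-0.45],0],[[0,0,-0.55],0],[[0,0,-0.55],0]]'
python3 -c "
from h import *
go(.517,-.105,.13,85)
c=look('wrist','w9')
print(w2px(c,(.516,-.105,.053),True))
"
```

```text
time_s: 16.75
eef_pos: [0.4342, 0.0108, 0.0132]
ee_rot: [[-0.992, 0.129, -0.003], [0.129, 0.992, 0.006], [0.004, 0.006, -1.0]]
ft_force: [-0.2, 0.2, 0.0]
finger_gap: 0.0442
time_s: 17.25
eef_pos: [0.4371, 0.0098, 0.1268]
ee_rot: [[-0.992, 0.129, 0.003], [0.129, 0.992, 0.006], [-0.003, 0.006, -1.0]]
ft_force: [-0.2, -0.8, -0.4]
finger_gap: 0.0441
t 17.25 at [0.4371 0.0098 0.1268] h 82.6 gap 0.0441 F [-0.2 -0.8 -0.4] q [ -6. -15. 117.   0.  78. -88.]
row [-0.47  -0.518 -0.018] -0.0133 norm mm 139.9287279385319
[183.66107748 357.69837177]
```

View pics/w9.png

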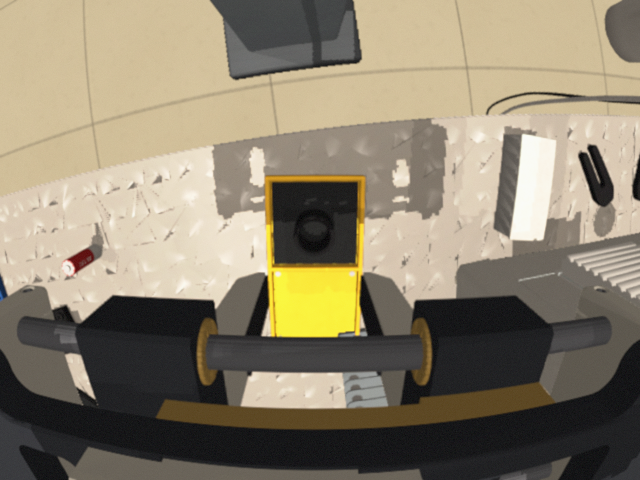

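```bash

python3 -m creep '[[[-0.15,-0.17,-0.01],-0.01],[[-0.3,-0.34,-0.01],-0.013],[[-0.42,-0.47,-0.01],-0.013],[[-0.47,-0.518,-0.01],-0.013],[[-0.47,-0.518,-0.01],-0.013]]'
python3 -c "
from h import *
go(.5164,-.105,.013,85)
c=look('wrist','w10')
print(w2px(c,(.5164,-.105,.053),True))
"
```

```text
time_s: 17.8
eef_pos: [0.5151, -0.1057, 0.1239]
ee_rot: [[-0.996, 0.09, -0.003], [0.09, 0.996, 0.007], [0.003, 0.007, -1.0]]
ft_force: [0.0, 0.1, -0.2]
finger_gap: 0.0441
t 17.8 at [ 0.5151 -0.1057  0.1239] h 84.8 gap 0.0441 F [ 0.   0.1 -0.2] q [ -17.   -0.  103.    0.   77. -102.]
row [-0.008  0.     0.555] -0.0009 norm mm 110.91901696380735
[314.68650538 249.87305754]
```

View pics/w10.png

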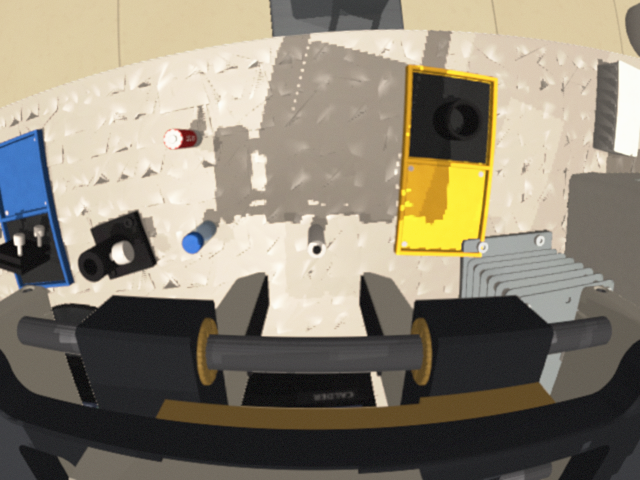

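Wrist view: the post top is at (316,249), predicted (314.7,249.9), so it agrees. Descend and grip.

```bash

python3 -m creep '[[[-0.005,0.003,0.2],0],[[-0.005,0.003,0.4],0],[[-0.005,0.003,0.5],0],[[-0.005,0.003,0.55],0],[[-0.005,0.003,0.56],0],[[-0.005,0.003,0.56],0]]'
python3 -m creep '[[[0,0,0],0],[[0,0,0],0],[[0,0,0],0],[[0,0,0],0],[[0,0,0],0],[[0,0,0],0]]' 1 20
python3 -c "
from h import *
go(.497,.003,.13,82.6)
c=look('wrist','w11')
"
```

```text
time_s: 18.45
eef_pos: [0.5156, -0.1028, 0.0128]
ee_rot: [[-0.996, 0.089, -0.002], [0.089, 0.996, 0.007], [0.003, 0.007, -1.0]]
ft_force: [0.6, -0.5, 0.5]
finger_gap: 0.0446
time_s: 19.05
eef_pos: [0.5159, -0.1029, 0.0132]
ee_rot: [[-0.996, 0.089, -0.002], [0.089, 0.996, 0.007], [0.002, 0.007, -1.0]]
ft_force: [0.4, -0.5, 3.2]
finger_gap: 0.0122
t 19.05 at [ 0.5159 -0.1029  0.0132] h 84.9 gap 0.0122 F [ 0.4 -0.5  3.2] q [ -17.    8.  107.    0.   65. -102.]
row [ 0.142  0.523 -0.58 ] 0.0128 norm mm 158.8106028336976
```

View pics/w11.png

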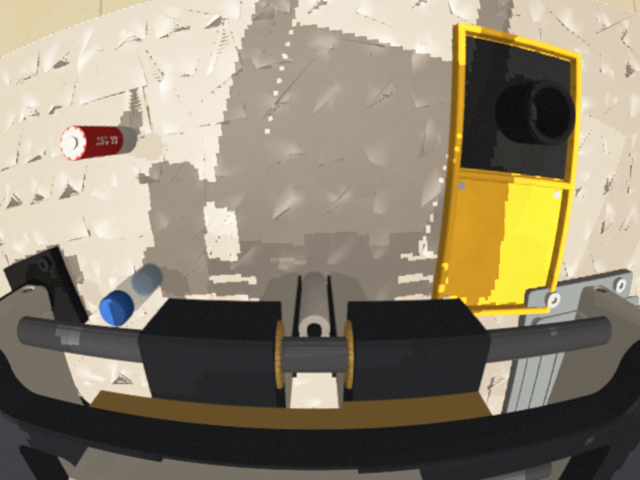

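```bash

python3 -m creep '[[[0,0,-0.1],0],[[0,0,-0.25],0],[[0.02,0.05,-0.43],-0.01],[[0.06,0.2,-0.5],-0.03],[[0.1,0.35,-0.5],-0.05],[[0.14,0.48,-0.5],-0.065],[[0.16,0.53,-0.5],-0.065],[[0.16,0.53,-0.5],-0.065]]'
python3 -c "
from h import *
go(.493,.004,.05,97)
c=look('wrist','w12')
"
```

```text
time_s: 19.9
eef_pos: [0.4931, 0.0057, 0.1137]
ee_rot: [[-0.993, -0.116, -0.002], [-0.116, 0.993, 0.007], [0.001, 0.007, -1.0]]
ft_force: [-0.3, 0.7, 0.3]
finger_gap: 0.0125
t 19.9 at [0.4931 0.0057 0.1137] h 96.7 gap 0.0125 F [-0.3  0.7  0.3] q [  -6.   -5.  109.    0.   76. -102.]
row [ 0.001 -0.011  0.318] -0.0018 norm mm 63.686941991767355
```

View pics/w12.png

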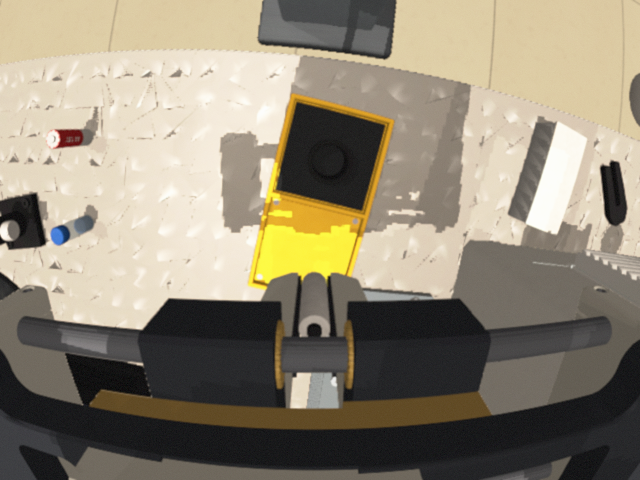

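```bash

python3 -m creep '[[[0,-0.01,0.1],0],[[0,-0.01,0.22],0],[[0,-0.01,0.32],0],[[0,-0.01,0.38],0],[[0,-0.01,0.42],0],[[0,-0.01,0.445],0],[[0,-0.01,0.455],0]]'
python3 -c "
from h import *
go(.493,.004,.0162,97)
c=look('wrist','w13')
"
```

```text
time_s: 20.65
eef_pos: [0.4937, 0.0031, 0.0227]
ee_rot: [[-0.993, -0.115, -0.002], [-0.115, 0.993, 0.007], [0.001, 0.007, -1.0]]
ft_force: [-0.0, 0.1, 0.2]
finger_gap: 0.0123
t 20.65 at [0.4937 0.0031 0.0227] h 96.6 gap 0.0123 F [-0.   0.1  0.2] q [  -6.    2.  112.    0.   65. -103.]
row [0.003 0.005 0.033] -0.0022 norm mm 6.603310894714985
```

View pics/w13.png

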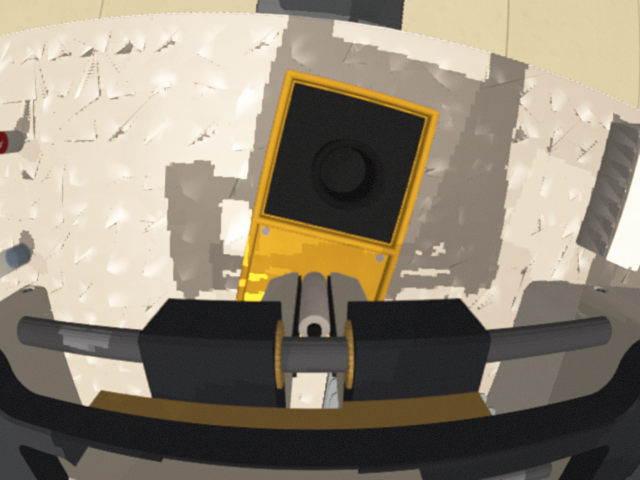

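```bash

python3 -m creep '[[[0,0,0.015],0],[[0,0,0.025],0],[[0,0,0.033],0],[[0,0,0.038],0],[[0,0,0.038],0]]'
```

```text
time_s: 21.2
eef_pos: [0.4941, 0.0033, 0.0161]
ee_rot: [[-0.993, -0.115, -0.001], [-0.115, 0.993, 0.007], [0.0, 0.007, -1.0]]
ft_force: [-4.7, 0.1, 7.0]
finger_gap: 0.0123
```

```bash

python3 -m creep '[[[0,0,0],0],[[0,0,0],0],[[0,0,0],0],[[0,0,0],0]]' 0.2
python3 -m creep '[[[0,0,-0.1],0],[[0,0,-0.25],0],[[0,0,-0.45],0],[[0,0,-0.5],0],[[0,0,-0.5],0]]'
python3 -c "
from h import *
go(.45,-.2,.13,12)
c=look('wrist','w14')
"
```

```text
time_s: 21.6
eef_pos: [0.4941, 0.0033, 0.016]
ee_rot: [[-0.993, -0.115, -0.001], [-0.115, 0.993, 0.007], [0.0, 0.007, -1.0]]
ft_force: [0.7, 0.0, 0.2]
finger_gap: 0.0361
time_s: 22.1
eef_pos: [0.496, 0.0025, 0.1182]
ee_rot: [[-0.993, -0.115, 0.003], [-0.115, 0.993, 0.006], [-0.004, 0.006, -1.0]]
ft_force: [0.2, -0.4, -0.9]
finger_gap: 0.0375
t 22.1 at [0.496  0.0025 0.1182] h 96.6 gap 0.0375 F [ 0.2 -0.4 -0.9] q [  -6.   -5.  108.    0.   76. -103.]
row [ 0.345 -0.979 -0.066] 0.4702 norm mm 207.9654860086952
```

View pics/w14.png

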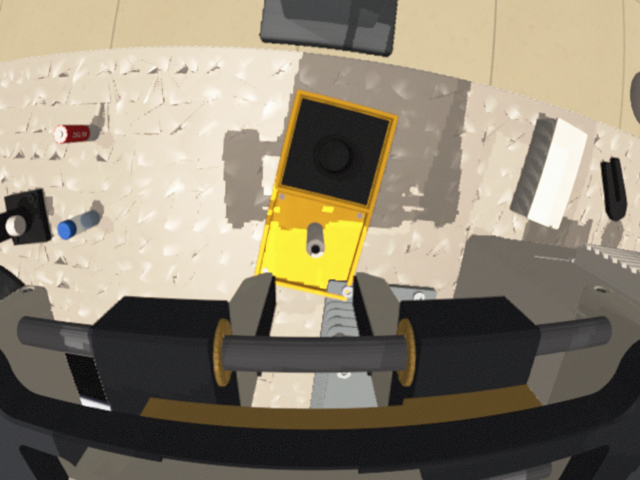

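```bash

python3 -m creep '[[[0.15,-0.1,0],0.04],[[0.3,-0.3,-0.02],0.085],[[0.345,-0.5,-0.04],0.13],[[0.345,-0.7,-0.05],0.175],[[0.345,-0.85,-0.05],0.22],[[0.345,-0.95,-0.05],0.265],[[0.345,-0.98,-0.05],0.31],[[0.345,-0.98,-0.05],0.355]]' -1
python3 -c "
from h import *
go(.4827,-.2794,.11,11)
"
```

```text
time_s: 22.95
eef_pos: [0.4472, -0.2006, 0.1222]
ee_rot: [[-0.534, 0.845, -0.003], [0.845, 0.534, 0.008], [0.009, 0.002, -1.0]]
ft_force: [-0.4, 0.6, -0.7]
finger_gap: 0.0923
t 22.95 at [ 0.4472 -0.2006  0.1222] h 32.3 gap 0.0923 F [-0.4  0.6 -0.7] q [-30.  -5. 109.   0.  77. -63.]
row [-0.428 -0.061  0.057] 0.1183 norm mm 87.29759705010188
```

```bash

python3 -m creep '[[[-0.15,-0.02,0],0.04],[[-0.3,-0.04,0],0.08],[[-0.4,-0.06,0.0],0.118],[[-0.428,-0.061,0.0],0.118],[[-0.428,-0.061,0.0],0.118]]'
python3 -c "
from h import *
go(.4827,-.2794,.018,11)
c=look('wrist','w15')
print(w2px(c,(.5122,-.2737,.061),True),w2px(c,(.5122,-.2737,.01),True))
"
```

```text
time_s: 23.45
eef_pos: [0.4817, -0.279, 0.1192]
ee_rot: [[-0.194, 0.981, -0.006], [0.981, 0.194, 0.01], [0.011, -0.004, -1.0]]
ft_force: [0.2, 0.8, 0.2]
finger_gap: 0.0931
t 23.45 at [ 0.4817 -0.279   0.1192] h 11.2 gap 0.0931 F [0.2 0.8 0.2] q [-36.   5.  98.   0.  77. -47.]
row [-0.009  0.007  0.506] 0.001 norm mm 101.24228329194325
[363.20015791 255.44940553] [354.97794574 235.64585689]
```

View pics/w15.png

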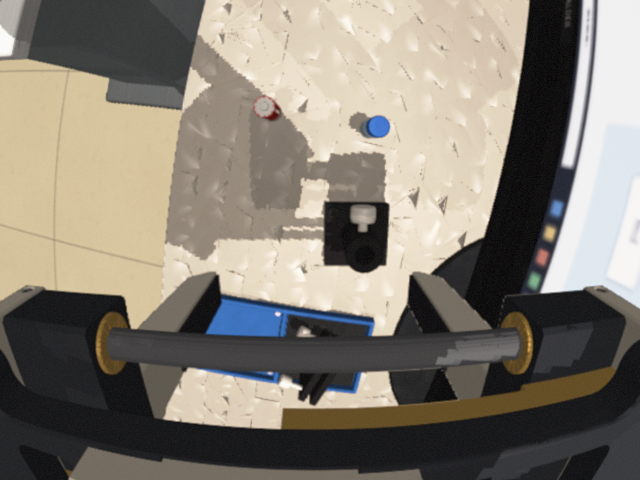

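```bash

python3 -m creep '[[[-0.009,0.014,0.1],0],[[-0.009,0.014,0.2],0],[[-0.009,0.014,0.25],0],[[-0.009,0.014,0.25],0]]'
python3 -c "
from h import *
go(.4842,-.2791,.018,11)
c=look('wrist','w16')
print(w2px(c,(.5122,-.2737,.061),True),w2px(c,(.5122,-.2737,.01),True))
"
```

```text
time_s: 23.9
eef_pos: [0.4829, -0.2774, 0.0675]
ee_rot: [[-0.196, 0.981, -0.009], [0.98, 0.196, 0.013], [0.014, -0.006, -1.0]]
ft_force: [-0.8, -1.2, 0.3]
finger_gap: 0.0931
t 23.9 at [ 0.4829 -0.2774  0.0675] h 11.3 gap 0.0931 F [-0.8 -1.2  0.3] q [-35.   9. 100.   0.  72. -47.]
row [-0.013  0.006  0.247] 0.0018 norm mm 49.578631708054886
[372.56100472 288.74750768] [361.06987873 258.29283812]
```

View pics/w16.png

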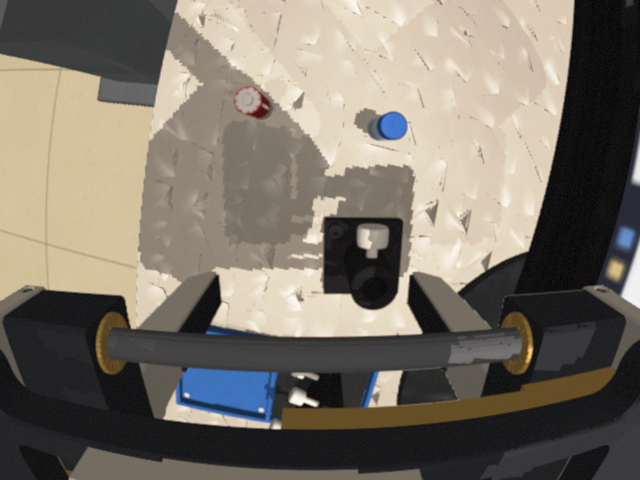

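```bash

python3 -m creep '[[[-0.01,0.005,0.06],0],[[-0.01,0.005,0.12],0],[[-0.01,0.005,0.12],0]]'
python3 -m creep '[[[0,0,0.06],0],[[0,0,0.1],0],[[0,0,0.115],0],[[0,0,0.115],0]]'
python3 -c "
from h import *
go(.4842,-.2791,.018,11)
c=look('wrist','w17')"
```

```text
time_s: 24.25
eef_pos: [0.4837, -0.2788, 0.0428]
ee_rot: [[-0.196, 0.981, -0.01], [0.981, 0.196, 0.013], [0.015, -0.007, -1.0]]
ft_force: [-0.8, 0.3, 0.2]
finger_gap: 0.0929
time_s: 24.65
eef_pos: [0.483, -0.2781, 0.0189]
ee_rot: [[-0.196, 0.981, -0.011], [0.981, 0.196, 0.014], [0.016, -0.008, -1.0]]
ft_force: [-0.8, 0.1, -0.7]
finger_gap: 0.0932
t 24.65 at [ 0.483  -0.2781  0.0189] h 11.3 gap 0.0932 F [-0.8  0.1 -0.7] q [-35.  13. 101.   0.  67. -47.]
row [-0.006  0.005  0.004] 0.0017 norm mm 1.8430116531354537
```

View pics/w17.png

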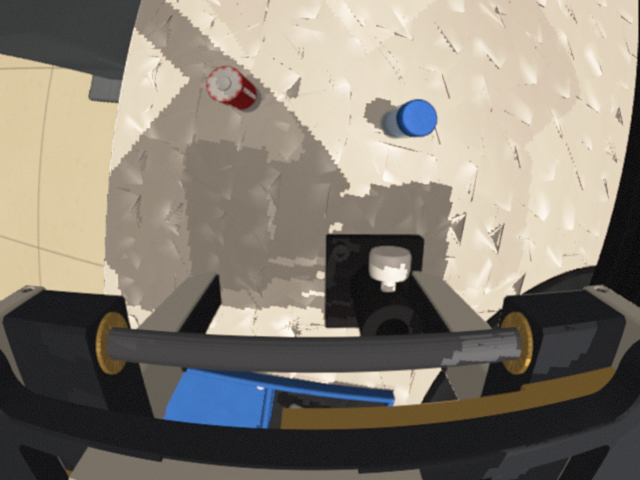

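Wrist view: the barrel (390,320) stands between the jaws beside the far finger (420), touching nothing. I'll close in stages so the far finger slides the holder away from the monitor.

```bash

python3 -m creep '[[[0,0,0],0],[[0,0,0],0]]' -0.8 10
python3 -m creep '[[[0,0,0],0],[[0,0,0],0]]' -0.55
python3 -m creep '[[[0,0,0],0],[[0,0,0],0]]' -0.3
python3 -c "
from h import *
c=look('wrist','w18')"
```

```text
time_s: 24.9
eef_pos: [0.4838, -0.2786, 0.0201]
ee_rot: [[-0.196, 0.981, -0.01], [0.981, 0.196, 0.013], [0.015, -0.007, -1.0]]
ft_force: [0.7, 0.5, -0.0]
finger_gap: 0.0848
time_s: 25.1
eef_pos: [0.4841, -0.2788, 0.0204]
ee_rot: [[-0.196, 0.981, -0.009], [0.981, 0.196, 0.013], [0.014, -0.006, -1.0]]
ft_force: [1.1, 1.1, -0.3]
finger_gap: 0.0736
time_s: 25.3
eef_pos: [0.4843, -0.2788, 0.0206]
ee_rot: [[-0.196, 0.981, -0.008], [0.981, 0.196, 0.013], [0.014, -0.006, -1.0]]
ft_force: [1.3, 0.2, 0.7]
finger_gap: 0.0623
```

View pics/w18.png

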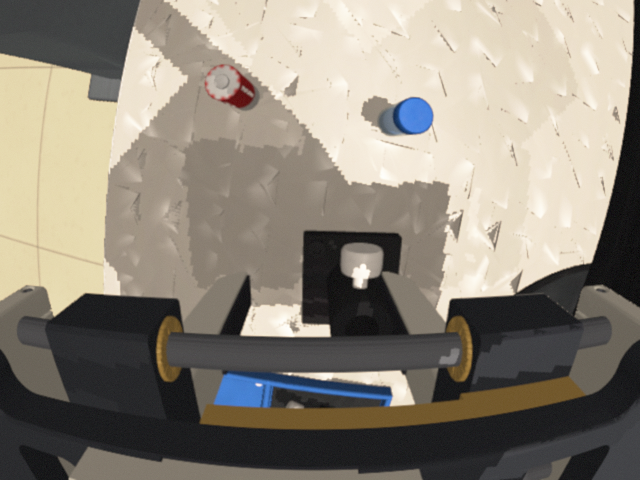

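Sliding upright. Continue closing.

```bash

python3 -m creep '[[[0,0,0],0],[[0,0,0],0]]' -0.1
python3 -m creep '[[[0,0,0],0],[[0,0,0],0]]' 0.1
python3 -m creep '[[[0,0,0],0],[[0,0,0],0]]' 0.3
python3 -m creep '[[[0,0,0],0],[[0,0,0],0],[[0,0,0],0]]' 0.4
python3 -c "
from h import *
c=look('wrist','w19')"
```

```text
time_s: 25.55
eef_pos: [0.4843, -0.2788, 0.0206]
ee_rot: [[-0.196, 0.981, -0.008], [0.981, 0.196, 0.013], [0.014, -0.006, -1.0]]
ft_force: [0.2, 1.2, 0.2]
finger_gap: 0.0521
time_s: 25.75
eef_pos: [0.4843, -0.2788, 0.0206]
ee_rot: [[-0.196, 0.981, -0.008], [0.981, 0.196, 0.013], [0.014, -0.006, -1.0]]
ft_force: [0.2, -0.2, 0.1]
finger_gap: 0.043
time_s: 25.95
eef_pos: [0.4843, -0.2788, 0.0206]
ee_rot: [[-0.196, 0.981, -0.008], [0.981, 0.196, 0.013], [0.014, -0.006, -1.0]]
ft_force: [1.3, 0.4, 0.5]
finger_gap: 0.0338
time_s: 26.25
eef_pos: [0.4843, -0.2788, 0.0206]
ee_rot: [[-0.196, 0.981, -0.008], [0.981, 0.196, 0.013], [0.014, -0.006, -1.0]]
ft_force: [0.8, 0.5, 0.2]
finger_gap: 0.0278
```

View pics/w19.png

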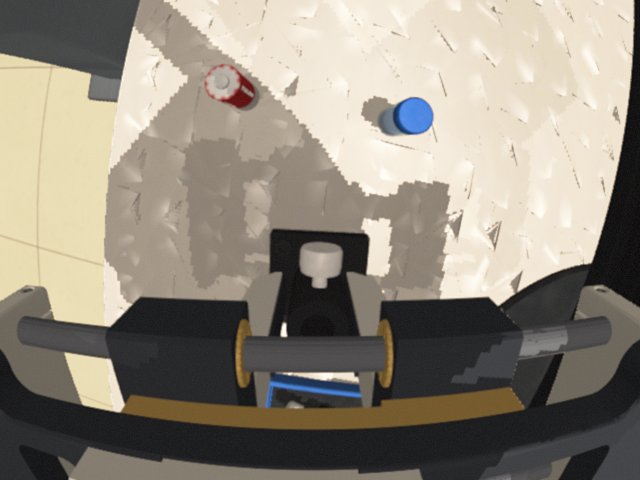

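```bash

python3 -m creep '[[[0,0,0],0],[[0,0,0],0],[[0,0,0],0]]' 1 25
python3 -m creep '[[[0,0,-0.05],0],[[0,0,-0.15],0],[[0,0,-0.3],0],[[0,0,-0.4],0],[[0,0,-0.4],0]]'
python3 -c "
from h import *
go(.4334,-.3850,.09,1)
c=look('wrist','w20')"
```

```text
time_s: 26.6
eef_pos: [0.4843, -0.2788, 0.0206]
ee_rot: [[-0.196, 0.981, -0.008], [0.981, 0.196, 0.013], [0.014, -0.006, -1.0]]
ft_force: [1.2, 0.2, 0.0]
finger_gap: 0.0241
time_s: 27.1
eef_pos: [0.487, -0.2814, 0.1048]
ee_rot: [[-0.196, 0.981, -0.003], [0.981, 0.196, 0.009], [0.009, -0.002, -1.0]]
ft_force: [0.7, -0.3, -0.4]
finger_gap: 0.0246
t 27.1 at [ 0.487  -0.2814  0.1048] h 11.3 gap 0.0246 F [ 0.7 -0.3 -0.4] q [-35.   7.  98.   0.  75. -47.]
row [-0.456 -0.364  0.07 ] 0.0572 norm mm 117.58376564753515
```

View pics/w20.png

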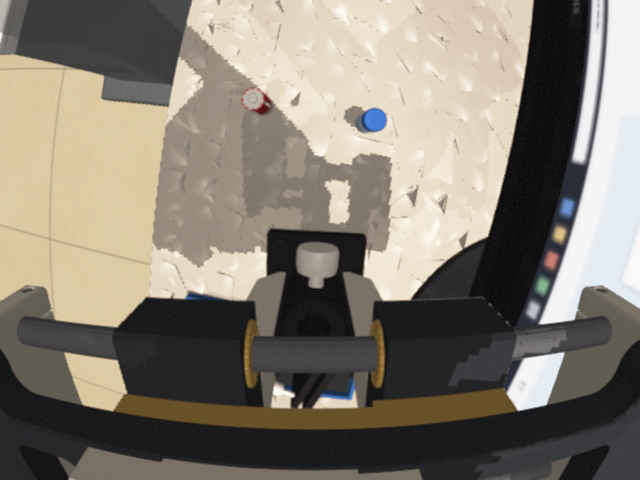

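```bash

python3 -m creep '[[[-0.1,-0.15,0],0.02],[[-0.2,-0.28,0],0.04],[[-0.35,-0.364,0],0.057],[[-0.456,-0.364,0],0.057],[[-0.456,-0.364,0.0],0.057],[[-0.456,-0.364,0.1],0.057],[[-0.456,-0.364,0.2],0.057],[[-0.456,-0.364,0.22],0.057]]'
python3 -c "
from h import *
go(.4334,-.3850,.0236,1)
c=look('wrist','w21')"
```

```text
time_s: 27.95
eef_pos: [0.4301, -0.3809, 0.0534]
ee_rot: [[-0.018, 1.0, -0.01], [1.0, 0.019, 0.016], [0.016, -0.01, -1.0]]
ft_force: [-0.9, 0.2, -2.6]
finger_gap: 0.0246
t 27.95 at [ 0.4301 -0.3809  0.0534] h 1.1 gap 0.0246 F [-0.9  0.2 -2.6] q [-47.  13.  97.   0.  71. -48.]
row [-0.023  0.018  0.148] 0.0004 norm mm 30.237687094426015
```

View pics/w21.png

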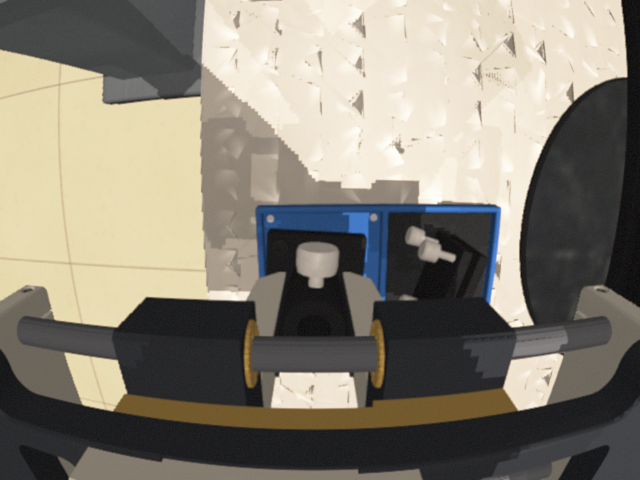

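```bash

python3 -m creep '[[[-0.015,0.015,0.04],0],[[-0.023,0.018,0.08],0],[[-0.023,0.018,0.11],0],[[-0.023,0.018,0.13],0],[[-0.023,0.018,0.14],0],[[-0.023,0.018,0.148],0],[[-0.023,0.018,0.148],0]]'
python3 -c "
from h import *
go(.4334,-.3850,.0236,1)
c=look('wrist','w22')"
```

```text
time_s: 28.7
eef_pos: [0.4338, -0.3854, 0.0245]
ee_rot: [[-0.019, 1.0, -0.01], [1.0, 0.019, 0.015], [0.015, -0.01, -1.0]]
ft_force: [-0.7, -0.1, -2.0]
finger_gap: 0.0242
t 28.7 at [ 0.4338 -0.3854  0.0245] h 1.1 gap 0.0242 F [-0.7 -0.1 -2. ] q [-47.  16.  97.   0.  68. -48.]
row [ 0.002 -0.002  0.004] 0.0004 norm mm 1.0445945852935181
```

View pics/w22.png

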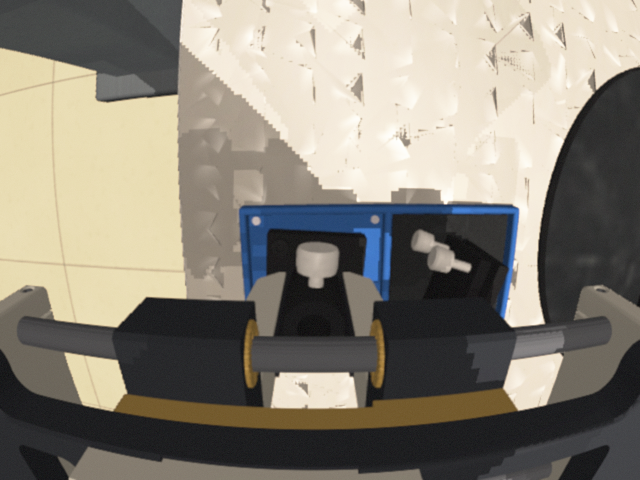

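Base is clear inside the pocket walls. Final contact.

```bash

python3 -m creep '[[[0,0,0.004],0],[[0,0,0.008],0],[[0,0,0.01],0],[[0,0,0.01],0]]'
```

```text
time_s: 29.15
eef_pos: [0.4341, -0.3858, 0.0237]
ee_rot: [[-0.019, 1.0, -0.009], [1.0, 0.019, 0.014], [0.014, -0.009, -1.0]]
ft_force: [-3.1, 1.9, 4.7]
finger_gap: 0.0243
```

```bash

python3 -m creep '[[[0,0,0.003],0],[[0,0,0.003],0]]'
python3 -m creep '[[[0,0,0],0],[[0,0,0],0],[[0,0,0],0],[[0,0,0],0]]' 0.22
python3 -m creep '[[[0,0,-0.1],0],[[0,0,-0.25],0],[[0,0,-0.45],0],[[0,0,-0.6],0],[[0,0,-0.7],0]]'
python3 -c "
from h import *
go(.32,-.2,.2,1)
c=look('wrist','w23')"
```

```text
time_s: 29.35
eef_pos: [0.4343, -0.386, 0.0236]
ee_rot: [[-0.019, 1.0, -0.009], [1.0, 0.019, 0.014], [0.014, -0.009, -1.0]]
ft_force: [-1.8, 2.3, 4.5]
finger_gap: 0.0246
time_s: 29.75
eef_pos: [0.4343, -0.3859, 0.0235]
ee_rot: [[-0.019, 1.0, -0.009], [1.0, 0.019, 0.014], [0.014, -0.009, -1.0]]
ft_force: [0.2, 0.9, -0.3]
finger_gap: 0.0364
time_s: 30.25
eef_pos: [0.4364, -0.3887, 0.1666]
ee_rot: [[-0.019, 1.0, -0.006], [1.0, 0.019, 0.011], [0.011, -0.006, -1.0]]
ft_force: [-0.4, -0.6, -0.2]
finger_gap: 0.0367
t 30.25 at [ 0.4364 -0.3887  0.1666] h 1.1 gap 0.0367 F [-0.4 -0.6 -0.2] q [-47.   7.  91.   0.  83. -48.]
row [ 0.956 -0.565 -0.153] 0.0004 norm mm 224.2552629473792
```

View pics/w23.png

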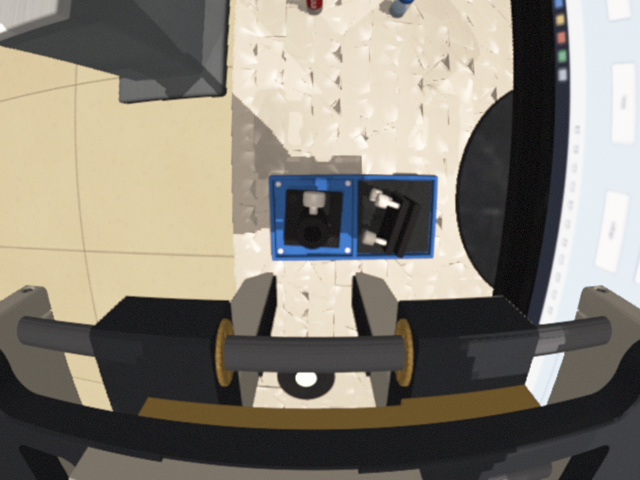

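```bash

python3 -m creep '[[[0.1,0,-0.25],0],[[0.4,-0.2,-0.27],0],[[0.7,-0.4,-0.27],0],[[0.95,-0.5,-0.27],0],[[1,-0.5,-0.27],0],[[1,-0.5,-0.27],0]]'
python3 -c "
from h import *
go(.24,.35,.22,49)"
```

```text
time_s: 30.9
eef_pos: [0.3323, -0.189, 0.2253]
ee_rot: [[-0.02, 1.0, -0.003], [1.0, 0.02, 0.009], [0.009, -0.003, -1.0]]
ft_force: [1.0, -0.4, 0.9]
finger_gap: 0.0363
t 30.9 at [ 0.3323 -0.189   0.2253] h 1.2 gap 0.0363 F [ 1.  -0.4  0.9] q [-38. -28. 116.   0.  93. -39.]
row [ 2.703 -0.407  0.053] -0.2658 norm mm 546.8544211770338
```

```bash

python3 -m creep '[[[0.25,0.05,0],-0.03],[[0.5,0.1,0],-0.06],[[0.75,0.1,0],-0.09],[[1,0.1,0],-0.12],[[1,0.1,0],-0.13],[[1,0.1,0],-0.13]]'
python3 -c "
from h import *
go(.24,.35,.22,49)"
```

```text
time_s: 31.5
eef_pos: [0.3485, 0.0124, 0.2268]
ee_rot: [[-0.42, 0.908, -0.003], [0.908, 0.42, 0.009], [0.009, 0.001, -1.0]]
ft_force: [1.5, -1.3, -0.5]
finger_gap: 0.0361
t 31.5 at [0.3485 0.0124 0.2268] h 24.8 gap 0.0361 F [ 1.5 -1.3 -0.5] q [ -7. -35. 120.   0.  95. -32.]
row [1.759 0.216 0.051] -0.1343 norm mm 354.6310398811205
```

```bash

python3 -m creep '[[[0.25,0.03,0],-0.03],[[0.5,0.06,0],-0.06],[[0.75,0.09,0],-0.09],[[1,0.12,0],-0.1],[[1,0.12,0],-0.13],[[1,0.12,0],-0.13]]'
python3 -c "
from h import *
go(.24,.35,.22,49)
c=look('top','t9');s=look('scene','s9')
cv2.imwrite('pics/t9c.png',cv2.resize(c['img'][150:330,140:520],(800,379),interpolation=2))
cv2.imwrite('pics/s9c.png',cv2.resize(s['img'][140:390,200:450],(600,600),interpolation=2))"
```

```text
time_s: 32.1
eef_pos: [0.2866, 0.204, 0.2285]
ee_rot: [[-0.747, 0.664, -0.004], [0.664, 0.747, 0.008], [0.008, 0.003, -1.0]]
ft_force: [0.8, -0.1, -0.2]
finger_gap: 0.036
t 32.1 at [0.2866 0.204  0.2285] h 48.4 gap 0.036 F [ 0.8 -0.1 -0.2] q [ 27. -35. 120.   1.  95. -22.]
row [0.659 0.39  0.049] -0.0036 norm mm 153.48212185949762
```

View pics/t9c.png

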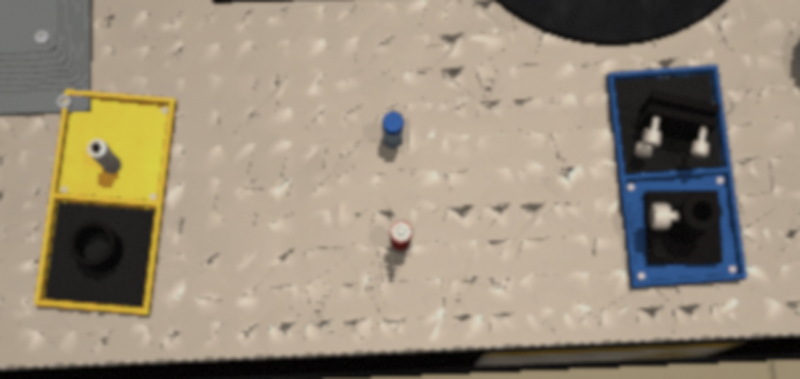

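View pics/s9c.png

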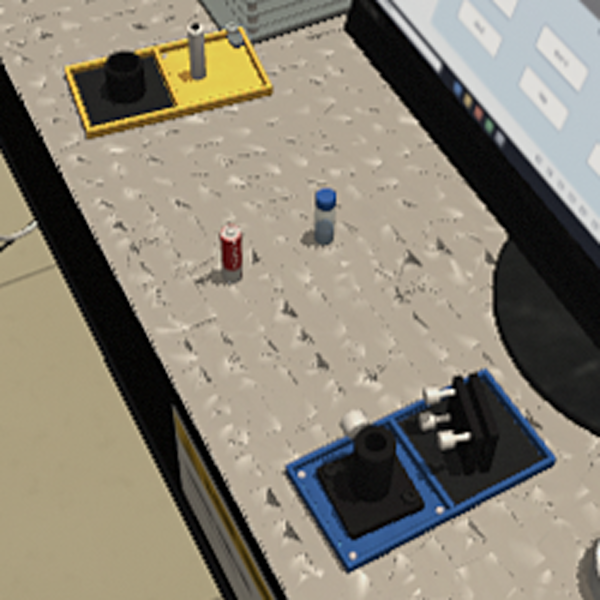

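Both views show all four parts upright in their pockets. The vial (393,128) and battery (400,236) stand where they were. Handing in.

```bash
python3 -c "
from h import *
print(telemetry.observe()['ft_force'],ctrl.sign_off())"
```

```text
the job is handed in; nothing more can be done
[ 0.49194898 -0.52903784 -0.29163732] None
```

Both kits are made up and the job is handed in at about 32 s of the 96 s allowed; no verdict was reported.

- **Blue tray:** the mirror mount is in the black-lined pocket and the post holder in the bare pocket.
- **Yellow tray:** the lens tube is in the black-lined pocket and the short post in the bare pocket.
- **Setting down:** I lowered each part until the wrist force showed contact (about 5 to 15 N) at the height expected for that pocket floor, then released it.
- **Post holder:** it stood too close to the monitor for the gripper body, so I closed the jaws off-centre to slide it about 3 cm towards the robot first. It stayed upright in the camera checks during the slide.
- **Short post:** I set it about 13 mm from the pocket centre, on the divider side, to keep the gripper clear of the grey stack. That is within the 30 mm allowed.

The last top and scene pictures show all four parts upright inside the pocket walls. The vial and battery stand upright where they were, and the arm was clear of everything. No check failed. The tool was up to about 0.02 rad off vertical in some moves, well under the 0.08 rad limit. I judged the final tilts and positions by eye and from the release poses, and did not measure them separately.

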